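# Pin the cross-slide bracket on the optical bench

### The arm

A 7-joint arm with a two-finger parallel gripper is mounted at the origin on the work surface. World frame = base frame: x ahead of the robot, y to its left, z up, the work surface at z = 0. Lengths are in mm, angles in rad, forces in N, time in s.
With the tool pointing down it reaches from about 400 to 900 mm from the base axis. Payload 5.5 kg.
Tool frame: the origin (TCP) lies midway between the tips of the shut fingers; the grasp point (between the pads) lies 19 mm behind it; x points along the fingers, y is the direction in which the jaws open and shut, and the axes are right-handed (so a half turn about x gives the same grasp; the last joint's range is limited). The gripper opens to 85 mm and grips with 20 to 120 N. Pads are 22 mm wide; open, the fingers measure 114 mm over their backs; the gripper's body (76 mm by 85 mm) begins 54 mm behind the grasp point. The pads swing forward as they close: fully open they stand 13 mm farther back than shut.
Start: joints at [1.436, 0.501, -0.427, 1.55, 0.221, 1.138, -0.21], TCP at [251.836, -599.231, 231.31] pointing down, gripper open.
Joint ranges: [-2.88, 2.88], [-0.31, 2.03], [-1.54, 1.56], [0.2, 2.42], [-1.41, 4.55], [0.19, 2.02], [-2.57, 2.57]. Speed limits (rad/s): [2.57, 2.57, 3.14, 3.14, 3.14, 3.14, 3.14].

### API

Orientations are given as a rotation vector (axis times angle).
In Python, from station import bot gives the robot as it stands.
- The arm moves only by the shell command python3 -m handwheel 'ROWS' [OPENING] [FORCE]. ROWS is text: rows parted by semicolons, each of 6 numbers parted by spaces: the shift along the world's x, y, z in m, then the turn, a rotation vector about the world's x, y, z in degrees. A call has 1 to 8 rows; each row shifts and turns the commanded pose from where the row before left it; what a row does not reach is not made up. A row lasts 1/8 s, in which the tool goes at most 62.5 mm and 10.7 degrees, less where a joint would pass 70% of its speed; a pose out of reach is approached as far as the arm can. A call is refused whole if a number of a shift passes 0.0625 or a number of a turn 10.7, either way. A call with a gripper value outside its range is refused whole. OPENING is the gripper's target within -1 to 1 (shut at 1, half-way at 0, fully open at -1), set as the call begins (- or left out, the last holds). The fingers move at their own pace and stop on an object; FORCE is the grip in N (left out, the last holds). Time passes only in rows, so rows that do not move let the fingers close. It gives the time, the measured TCP pose, the force and the opening at its end, in the units of the state.
- bot.read_state(): the state, without advancing time (a new reading comes with each control period).
- bot.read_camera(name): name is "scene" or "top" or "wrist"; returns the picture (400x640x3 uint8, blue, green, red); there is no depth.
- bot.camera_model(name): a dict with "K" (3x3 intrinsics, pixels), "k1" (the pictures are not rectified: a ray, as slopes to the right and down, at radius r is drawn at 1 + k1 r^2 times it, then the intrinsics apply), "R" (3x3) and "t" (3): a world point X has camera coordinates R X + t. Camera axes: x right, y down, z forward; pixel columns grow to the right and rows downward; lengths in mm; the calibration is good to about 2 mm. A picture is of the moment at which its call begins: read the wrist's pose just before it. camera_model takes no time and is no camera call; for the wrist camera it gives the pose at the moment of the call.
- bot.sign_off(): hands the job in, once; it reports no verdict.
Trained networks look in the newest picture that a camera, given by its name, has taken for a name from the list of things; names that differ only in an ending like _2 or _b are one class to them, and where a whole thing is asked for, a point or a joint stands for the part that bears it (a point fixed in the world has none). Each returns a list of dicts, best first, with "score" (0 to 1); they miss things now and then, are a little off and sometimes report something else, mostly with a low value. They report only what shows in the picture. A call takes as long as a camera call. They do not tell look-alikes from the thing itself.
- bot.boxes_of(query, camera): "centre" ([x, y, z] in mm, in world coordinates, good to about 4 mm: the middle of the surface that is visible of it).
The state is a dict: "clock": time; "qpos": joint angles; "qd": joint speeds; "effort": joint torques, N m; "tcp_pos": TCP position; "eef_rot": TCP orientation; "wrist_force": force on the tool from outside, world axes, zero at the start; "moment": the same for the moment, N m; "finger_gap": finger opening in mm.
Only numpy, scipy, OpenCV 4.12 (cv2) and the standard library are available. Lean on these libraries where they do the work, as an engineer would, in place of code of your own. Each camera call takes 0.05 s, during which the arm holds its last target.

### The job

Take the collared steel pin out of its black stand and thread it straight down through the holes of both ears of the grey bracket, feeling for the upper hole instead of forcing it, and press it gently home against the stiff plug underneath until its collar sits flat on the upper ear. Do not drop the pin in; let go of it at the end, and leave the other things on the bench where they are.

Things in the scene. Friction and masses are not known exactly. Their poses are not given: they have to be found in the camera images.
- pin_grip (a point): Centre of the square grip head of the loose steel pin (about 160 g), the place to grasp. The head is 18 x 18 mm, 44 mm tall; its sides face the pin's x and y. z points up along the pin from tip to head. The pin starts upright in the holder.
- pin_collar (a point): Centre of the underside of the pin's round collar (26 mm diameter, 6 mm thick), 28 mm below pin_grip. Under it a smooth rod of 12 mm diameter, 110 mm long. With the pin home this face lies on the upper ear.
- pin_tip (a point): Centre of the pin's flat lower end, 138 mm below pin_grip along the pin's z; the last 6 mm of the rod taper from 12 mm to 6 mm diameter.
- holder: Stand that holds the pin at the start: a black block 40 x 40 mm standing on a 70 x 70 x 10 mm foot, top at 80 mm, fixed to the bench. Origin at the centre of its underside, z up. Its upright blind hole, 14 mm diameter with the floor 12 mm above the bench, is on the origin's axis; the pin must be raised at least 70 mm to leave it.
- mount: Aluminium base plate, 150 (x) x 90 (y) x 12 mm, fixed to the bench, origin at the centre of its underside, z up. A grey C-shaped bracket with two ears is clamped on its two rails, which run along x. By hand it was clamped anywhere from 14 mm behind to 14 mm ahead of centre along x; this offset is NOT in any reported pose: find it by feel or by sight. The bracket does not yield when pushed.
- upper_ear (a point): Point of the base plate's frame (it does not follow the bracket's offset), 130 mm above the bench, level with the upper ear's top. The ear is 50 (x) x 52 (y) x 14 mm. Its upright 14 mm through hole lies at y = 0 here and at the unknown offset, -14 to +14 mm, along x. The column at its +y side (y 26 to 40 mm) ends level with the ear. Over 45 N between pin and bracket spoils the fit.
- lower_ear (a point): The same for the lower ear, 60 mm above the bench, level with its top; same size and hole, exactly in line under the upper one. Below it a plug stands with its top 34 mm above the bench. With the pin home its tip is 20 mm above the bench.
- plunger (a joint): Stiff brass plug, 16 mm diameter, under the lower hole, in m: 0 at the start (up), growing as the pin pushes it down; it moves at about 9 N, stays where it is pushed to and reads 0.014 when the pin is home.
- post_clamp: Bystander: aluminium post clamp block, 50 x 30 x 25 mm, with a black thumbscrew at one end; origin at the centre of its underside.
- lens_ring: Bystander: mounted lens, a black disc 52 mm in diameter and 14 mm tall with a glass face; origin at the centre of its underside.
- carton: Bystander: small white carton, 50 x 50 x 45 mm; origin at the centre of its underside.
- screwdriver: Bystander: screwdriver lying on the bench, about 200 mm long; origin under its middle.
- wrench: Bystander: wrench lying on the bench, about 180 mm long; origin under its middle.
- jar: Bystander: small jar, 56 mm diameter, 60 mm tall; origin at the centre of its underside.
- spare_post: Bystander: thick plain post, 20 mm diameter, without collar or square head, in a round black holder on a 70 mm square foot, 170 mm tall; origin at the centre of its underside.
Not all that is in view belongs to the job. Of the things shaped like the part that bears pin_grip, the bare steel one is meant.

How it is judged:
By the outcome, as a careful person would: the job done as asked, in the order asked, and still so for the second after the job is handed in, with the robot touching nothing.
It also fails if it takes over 72 s, if anything falls off the work surface, if the arm or the gripper's body presses on something with over 40 N, if the wrist force passes 120 N, or if a joint passes its speed limit or range.

## Working session

There is one attempt and no reset: what is moved stays moved. The work goes in short steps, Python scripts to look and compute and a shell command to move; the robot and the scene stay as the last step left them, time stands still between calls to the robot, and variables do not carry over. Pictures are saved under pics/ and viewed, and the job is handed in when it is done.

```bash
ls; mkdir -p pics; python3 - <<'E'
from station import bot
import cv2
s=bot.read_state(); print(s)
for c in ["scene","top","wrist"]:
    im=bot.read_camera(c); cv2.imwrite(f"pics/{c}0.png",im)
    m=bot.camera_model(c); print(c,m)
E
```

```text
pics
{'clock': 0.0, 'qpos': array([ 1.43623426,  0.50185224, -0.42676297,  1.55146665,  0.22082817,
        1.13829699, -0.21032896]), 'qd': array([ 0.00162193, -0.00051851, -0.00095384, -0.00055518, -0.00049887,
        0.00152112, -0.00068413]), 'effort': array([-1.83376574e-04, -5.69514084e+01, -5.81648603e+00, -2.80939633e+01,
        1.06456806e-02,  1.19285326e-02, -5.00125594e-06]), 'tcp_pos': array([ 251.44513908, -598.63561262,  230.24717998]), 'eef_rot': array([ 2.00337349,  0.40583401, -2.00411043]), 'wrist_force': array([0.72679615, 0.49534097, 0.56715568]), 'moment': array([ 9.16078698e-07, -3.09443812e-02, -1.06804436e-03]), 'finger_gap': 85.00589324046338}
scene {'K': array([[465.91378483,   0.        , 316.38207988],
       [  0.        , 465.91378483, 203.47298819],
       [  0.        ,   0.        ,   1.        ]]), 'k1': -0.114770063325095, 'R': array([[-0.88143604,  0.47227139, -0.00549925],
       [ 0.36362203,  0.67113289, -0.6460338 ],
       [-0.30141255, -0.57143712, -0.763289  ]]), 't': array([ 524.49440062, -121.20131605, 1429.64862059])}
top {'K': array([[463.20479158,   0.        , 321.91361964],
       [  0.        , 463.20479158, 201.79936434],
       [  0.        ,   0.        ,   1.        ]]), 'k1': -0.11933009646219445, 'R': array([[ 0.01041587, -0.99992345, -0.00667855],
       [-0.99410936, -0.00963429, -0.10795261],
       [ 0.10788   ,  0.00776363, -0.99413361]]), 't': array([ -16.62339404,  577.9343729 , 1496.39197488])}
wrist {'K': array([[358.57846622,   0.        , 316.52666738],
       [  0.        , 358.57846622, 198.78477738],
       [  0.        ,   0.        ,   1.        ]]), 'k1': -0.051508110749342924, 'R': array([[ 0.38789794, -0.92169913, -0.00242779],
       [-0.88789016, -0.37437371,  0.26738623],
       [-0.24735855, -0.10156296, -0.96358638]]), 't': array([-648.6565654 ,  -35.52893161,  378.0310473 ])}
```

View pics/scene0.png

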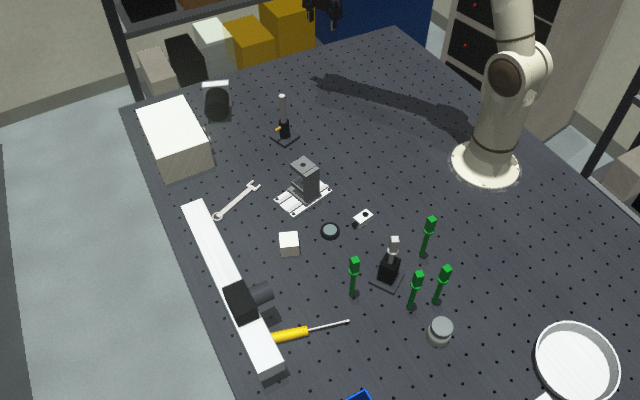

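View pics/top0.png

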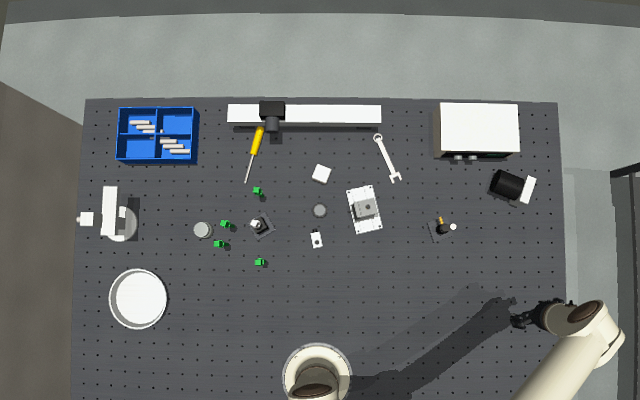

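View pics/wrist0.png

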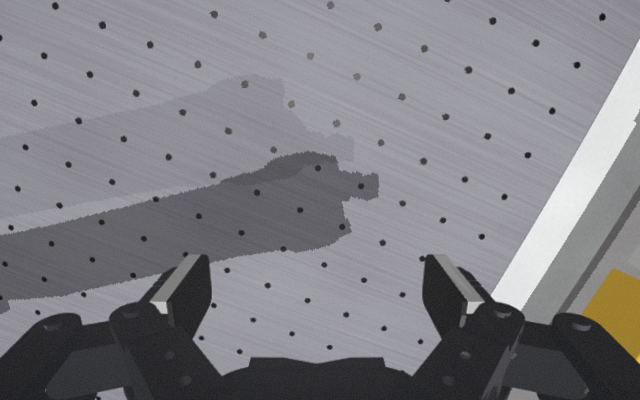

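```bash
python3 - <<'E'
from station import bot
import numpy as np
for q in ["pin_grip","holder","mount","spare_post"]:
  for c in ["scene","top"]:
    print(q,c,[(np.round(d["centre"],0).tolist(),round(d["score"],2)) for d in bot.boxes_of(q,c)][:4])
E
```

```text
pin_grip scene [([501.0, 295.0, 129.0], 0.77), ([445.0, 310.0, 127.0], 0.75), ([501.0, 201.0, 151.0], 0.65), ([390.0, 185.0, 119.0], 0.58)]
pin_grip top [([501.0, 187.0, 172.0], 0.62), ([496.0, 282.0, 142.0], 0.6), ([598.0, 186.0, 145.0], 0.59), ([379.0, 172.0, 160.0], 0.44)]
holder scene [([511.0, 203.0, 23.0], 0.56)]
holder top [([490.0, 187.0, 11.0], 0.56)]
mount scene [([567.0, -127.0, 32.0], 0.57), ([503.0, 203.0, 148.0], 0.5)]
mount top [([550.0, -143.0, 17.0], 0.94), ([552.0, -2.0, 15.0], 0.53)]
spare_post scene [([497.0, -400.0, 29.0], 0.81), ([566.0, -127.0, 36.0], 0.38)]
spare_post top [([490.0, -394.0, 11.0], 0.79)]
```

The scene picture shows the bare pin in its stand at about (392,250) among four green look-alikes, with the bracket at (305,185). In the top picture they are at (260,224) and (364,209). I'll zoom in on both.

```bash
python3 - <<'E'
import cv2,numpy as np
a=cv2.imread("pics/scene0.png");b=cv2.imread("pics/top0.png")
def cr(im,u,v,w,h,s): return cv2.resize(im[v:v+h,u:u+w],None,fx=s,fy=s,interpolation=cv2.INTER_CUBIC)
A=np.hstack([cr(b,230,190,60,60,6),cr(b,335,175,60,60,6)])
B=np.hstack([cr(a,360,225,60,60,6),cr(a,270,150,65,65,5.54)[:360,:360]])
cv2.imwrite("pics/z1.png",cv2.resize(np.vstack([A,B]),(600,600)))
E
```

```text
(no output)
```

View pics/z1.png

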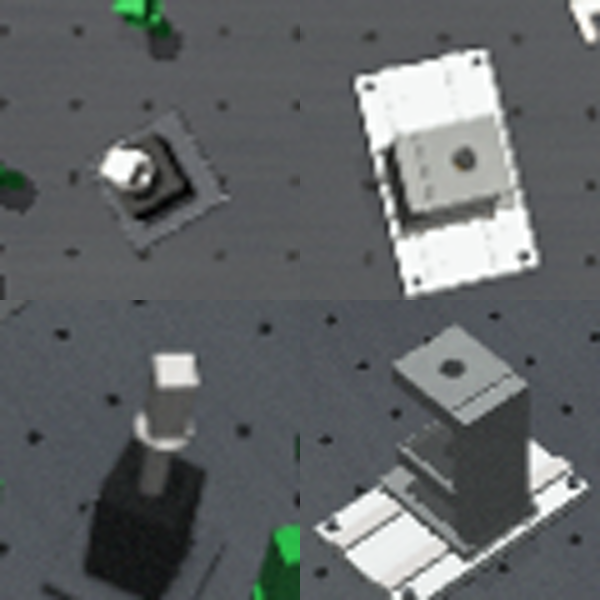

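```bash
cat > h.py <<'E'
from station import bot
import numpy as np,cv2
from scipy.spatial.transform import Rotation as Ro
def dist(m): return np.array([m["k1"],0,0,0,0.])
def ray(m,uv):
    n=cv2.undistortPoints(np.array([[uv]],float),m["K"],dist(m))[0,0]
    d=m["R"].T@np.array([n[0],n[1],1]); return -m["R"].T@m["t"],d/np.linalg.norm(d)
def proj(m,X):
    X=np.atleast_2d(np.array(X,float))
    return cv2.projectPoints(X,cv2.Rodrigues(m["R"])[0],m["t"],m["K"],dist(m))[0][:,0]
def tri(obs):
    A=np.zeros((3,3));b=np.zeros(3)
    for m,uv in obs:
        c,d=ray(m,uv);P=np.eye(3)-np.outer(d,d);A+=P;b+=P@c
    X=np.linalg.solve(A,b)
    return X,[np.linalg.norm((np.eye(3)-np.outer(d,d))@(X-c)) for c,d in [ray(m,uv) for m,uv in obs]]
def onz(m,uv,z):
    c,d=ray(m,uv); return c+d*(z-c[2])/d[2]
def show(im,name,u,v,w,h,s): cv2.imwrite(name,cv2.resize(im[v:v+h,u:u+w],None,fx=s,fy=s,interpolation=cv2.INTER_CUBIC))
E
python3 - <<'E'
from h import *
t=bot.camera_model("top");s=bot.camera_model("scene")
print("head",tri([(t,(255,223.4)),(s,(395.2,239))]))
print("hole",tri([(t,(368,206.6)),(s,(303.1,164.7))]))
for uv in [(335+355/5-60,175+15)]: pass
c=[(335+(u-300)/5,175+v/5) for u,v in [(355,75),(485,48),(540,262),(410,296)]]
P=np.array([onz(t,p,12) for p in c]);print(P.round(0),P.mean(0))
x=P[:2].mean(0)-P[2:].mean(0);print(np.linalg.norm(x),np.degrees(np.arctan2(x[1],x[0])))
s=bot.read_state();R=Ro.from_rotvec(s["eef_rot"]).as_matrix();print(R.round(3))
w=bot.camera_model("wrist");C=-w["R"].T@w["t"];print("cam in tool",R.T@(C-s["tcp_pos"]),(R.T@w["R"].T).round(3))
E
```

```text
head (array([495.36681774, 189.42769309, 164.23190226]), [np.float64(1.3549392391501969), np.float64(1.3549392391502002)])
hole (array([ 553.50335368, -153.6276055 ,  126.24670691]), [np.float64(0.8535107423290373), np.float64(0.8535107423291639)])
[[ 621.  -91.   12.]
 [ 640. -178.   12.]
 [ 497. -215.   12.]
 [ 473. -128.   12.]] [ 557.55819738 -152.97116463   12.        ]
150.0232106830244 14.232069766594336
[[ 0.     0.387 -0.922]
 [-0.    -0.922 -0.387]
 [-1.     0.    -0.   ]]
cam in tool [-141.69682565   -0.18190689  -67.2598838 ] [[ 0.001 -0.267  0.964]
 [ 1.     0.001 -0.001]
 [-0.001  0.964  0.267]]
```

```bash
python3 -m handwheel '0 0 0.05 0 0 0; .0174 .056 .002 0 0 0; .0174 .056 .002 0 0 0; .0174 .056 0 0 0 0; .0174 .056 0 0 0 0; .0174 .056 0 0 0 0; .0174 .056 0 0 0 0; .0174 .056 0 0 0 0' -1 60; python3 -c "
from h import *
print(bot.read_state()['qpos'])"
```

```text
clock: 1.55
tcp_pos: [374.1, -205.4, 285.7]
eef_rot: [2.003, 0.402, -2.002]
wrist_force: [0.4, 0.6, 0.5]
finger_gap: 85.5
[ 1.13628827  0.03141865 -0.70399639  2.00197622  0.02359681  1.11458326
 -0.75079212]
```

```bash
python3 -m handwheel '.0173 .056 0 0 0 0; .0173 .056 0 0 0 0; .0173 .056 0 0 0 0; .0173 .056 0 0 0 0; .0173 .056 0 0 0 0; .0173 .056 0 0 0 0; .0173 .056 0 0 0 0; 0 0 0 0 0 0'; python3 - <<'E'
from h import *
s=bot.read_state(); print(s['qpos'],s['tcp_pos'],s['qd'].max())
im=bot.read_camera("wrist");m=bot.camera_model("wrist");cv2.imwrite("pics/w1.png",im);np.savez("w1.npz",**m)
print(bot.boxes_of("pin_grip","wrist"))
E
```

```text
clock: 2.55
tcp_pos: [493.9, 191.6, 285.6]
eef_rot: [2.0, 0.418, -1.998]
wrist_force: [0.0, -0.8, -0.8]
finger_gap: 85.2
[ 0.4091262   0.34949411 -1.0167135   1.77678837  0.31463006  1.19049978
 -1.86191848] [493.87395521 191.55119977 285.59686625] 0.08458968571271232
[{'centre': [552.1, 313.8, 19.1], 'score': 0.89}, {'centre': [572.2, 203.3, 18.8], 'score': 0.69}, {'centre': [347.9, 231.1, 13.1], 'score': 0.64}, {'centre': [504.8, 191.5, 170.0], 'score': 0.62}, {'centre': [609.9, 211.3, 152.8], 'score': 0.56}]
```

View pics/w1.png

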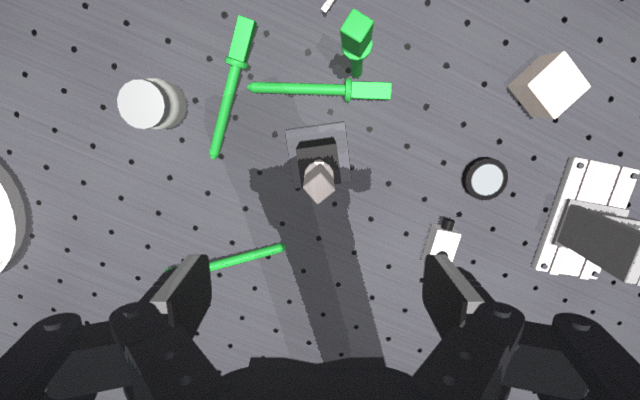

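```bash
python3 - <<'E'
from h import *
im=bot.read_camera("scene");show(im,"pics/s1.png",250,130,240,220,3.3)
a=cv2.imread("pics/w1.png");show(a,"pics/w1z.png",260,110,110,110,5)
E
```

```text
(no output)
```

View pics/s1.png

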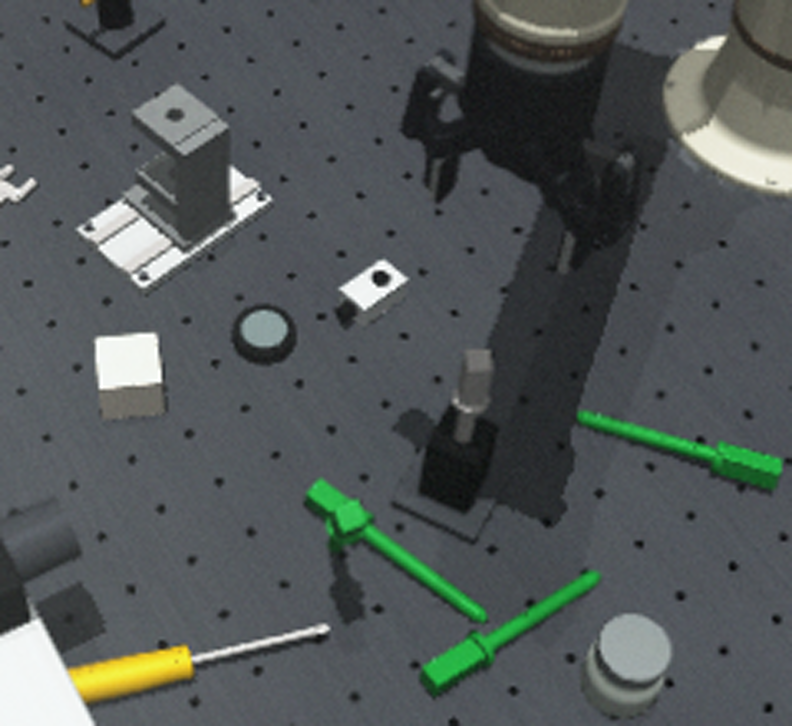

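View pics/w1z.png

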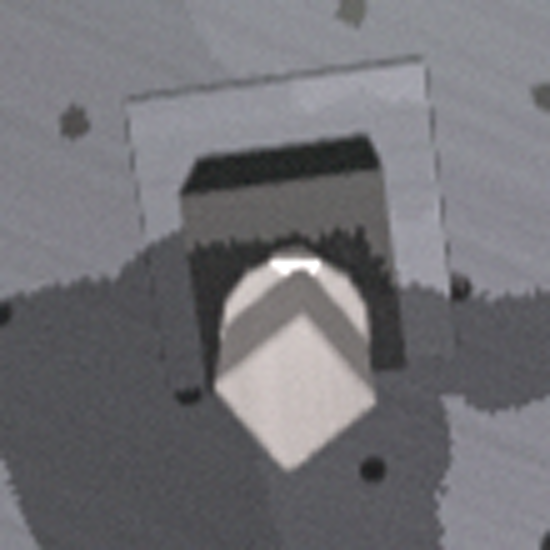

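The green look-alikes have toppled on their own. The gripper stayed above 230 mm and never touched them. The bare pin is still upright, with its head corners at about (303,188), (321,172), (335,190) and (318,204) in the wrist picture.

```bash
python3 - <<'E'
from h import *
m=dict(np.load("w1.npz"));t=bot.camera_model("top");s=bot.camera_model("scene")
c=[(260+u/5,110+v/5) for u,v in [(214,388),(303,312),(375,400),(290,472)]]
ctr=np.mean(c,0)
for z in (164,168,172):
  P=np.array([onz(m,p,z) for p in c]);e=[P[(i+1)%4]-P[i] for i in range(4)]
  print(z,P.mean(0).round(1),[round(np.linalg.norm(x),1) for x in e],[round(np.degrees(np.arctan2(x[1],x[0])),1)%90 for x in e])
print(tri([(m,ctr),(t,(255,223.4)),(s,(395.2,239))]))
st=bot.read_state();R=Ro.from_rotvec(st["eef_rot"]).as_matrix();print("jaw yaw",np.degrees(np.arctan2(R[1,1],R[0,1])),st['qpos'])
# holder top corners
h=[(260+u/5,110+v/5) for u,v in [(182,193),(378,166)]]
P=np.array([onz(m,p,80) for p in h]);d=P[1]-P[0];print(P,np.linalg.norm(d),np.degrees(np.arctan2(d[1],d[0])))
E
```

```text
164 [496.5 187.7 164. ] [np.float64(17.8), np.float64(17.4), np.float64(17.1), np.float64(17.5)] [np.float64(64.3), np.float64(62.099999999999994), np.float64(64.69999999999999), np.float64(64.2)]
168 [497.4 188.1 168. ] [np.float64(17.5), np.float64(17.1), np.float64(16.9), np.float64(17.2)] [np.float64(64.3), np.float64(62.099999999999994), np.float64(64.69999999999999), np.float64(64.2)]
172 [498.3 188.5 172. ] [np.float64(17.2), np.float64(16.9), np.float64(16.6), np.float64(17.0)] [np.float64(64.3), np.float64(62.099999999999994), np.float64(64.69999999999999), np.float64(64.2)]
(array([495.72950864, 188.83161681, 163.97726389]), [np.float64(1.3771373704178602), np.float64(0.7281244113833854), np.float64(2.028545993136782)])
jaw yaw -67.21059675868867 [ 0.41803299  0.34556903 -1.01247234  1.7803302   0.31496418  1.19140386
 -1.86010334]
[[505.6218934  215.19083253  80.        ]
 [525.32515013 182.44157887  80.        ]] 38.219523031776724 -58.967206931883965
```

```bash
python3 -m handwheel '0 0 -.01 0 0 10.3; .001 -.001 -.01 0 0 10.3; .001 -.001 -.01 0 0 10.3; 0 0 -.01 0 0 10.3; 0 0 0 0 0 0; 0 0 0 0 0 0'; python3 - <<'E'
from h import *
s=bot.read_state(); print(s['qpos'],s['tcp_pos'],s['qd'].max())
m=bot.camera_model("wrist");im=bot.read_camera("wrist");cv2.imwrite("pics/w2.png",im);np.savez("w2.npz",**m)
p=proj(m,[496,188,165])[0];print(p)
u,v=int(p[0])-60,int(p[1])-60;print(u,v);show(im,"pics/w2z.png",u,v,120,120,5)
E
```

```text
clock: 3.45
tcp_pos: [497.1, 181.4, 245.7]
eef_rot: [1.539, 0.955, -1.539]
wrist_force: [0.6, 0.1, 0.7]
finger_gap: 85.3
[ 0.49135347  0.46107807 -1.14146888  1.82346542  0.45883314  1.1558659
 -1.26299083] [497.11822889 181.42483325 245.71174534] 0.0076719829473420684
[311.14583841 199.49167563]
251 139
```

View pics/w2z.png

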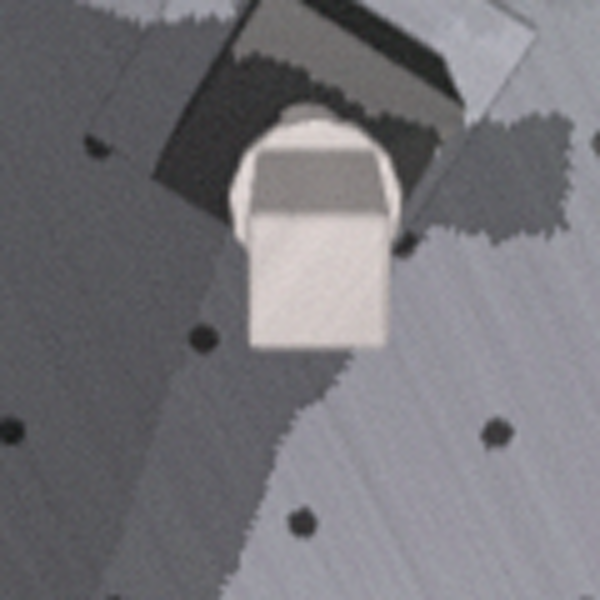

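```bash
python3 - <<'E'
from h import *
m1=dict(np.load("w1.npz"));m=dict(np.load("w2.npz"));t=bot.camera_model("top");s=bot.camera_model("scene")
c1=[(260+u/5,110+v/5) for u,v in [(214,388),(303,312),(375,400),(290,472)]]
c=[(251+u/5,139+v/5) for u,v in [(248,213),(384,213),(386,348),(249,348)]]
ctr=np.mean(c,0);ctr1=np.mean(c1,0)
for z in (160,164,168,172):
  P=np.array([onz(m,p,z) for p in c]);e=[P[(i+1)%4]-P[i] for i in range(4)]
  print(z,P.mean(0).round(1),[round(np.linalg.norm(x),1) for x in e],[round(np.degrees(np.arctan2(x[1],x[0])),1)%90 for x in e])
print(tri([(m,ctr),(m1,ctr1)]))
print(tri([(m,ctr),(t,(255,223.4)),(s,(395.2,239))]))
st=bot.read_state();R=Ro.from_rotvec(st["eef_rot"]).as_matrix();print("jaw yaw",np.degrees(np.arctan2(R[1,1],R[0,1])),st['tcp_pos'],R.round(3))
E
```

```text
160 [498.5 188.4 160. ] [np.float64(17.7), np.float64(18.3), np.float64(18.2), np.float64(18.3)] [np.float64(63.7), np.float64(65.0), np.float64(63.69999999999999), np.float64(63.4)]
164 [499.  189.4 164. ] [np.float64(17.4), np.float64(18.0), np.float64(17.9), np.float64(18.0)] [np.float64(63.7), np.float64(65.0), np.float64(63.69999999999999), np.float64(63.4)]
168 [499.5 190.3 168. ] [np.float64(17.0), np.float64(17.7), np.float64(17.5), np.float64(17.7)] [np.float64(63.7), np.float64(65.0), np.float64(63.69999999999999), np.float64(63.4)]
172 [500.  191.3 172. ] [np.float64(16.7), np.float64(17.4), np.float64(17.2), np.float64(17.4)] [np.float64(63.7), np.float64(65.0), np.float64(63.69999999999999), np.float64(63.4)]
(array([497.95545368, 188.71317897, 164.72424489]), [np.float64(1.4450295294349316), np.float64(1.4450295294349673)])
(array([496.71579645, 189.57946361, 164.54682022]), [np.float64(2.3614767387753557), np.float64(1.115003548833327), np.float64(2.344497967152956)])
jaw yaw -26.264865851386745 [497.21059504 181.85538529 245.8796253 ] [[ 0.001  0.897 -0.443]
 [-0.    -0.443 -0.897]
 [-1.     0.001 -0.   ]]
```

```bash
python3 -m handwheel '.0003 .007 -.014 0 0 0; 0 0 -.014 0 0 0; 0 0 -.014 0 0 0; 0 0 -.014 0 0 0; 0 0 0 0 0 0; 0 0 0 0 0 0'; python3 - <<'E'
from h import *
s=bot.read_state(); print(s['qpos'],s['tcp_pos'],s['qd'].max())
m=bot.camera_model("wrist");im=bot.read_camera("wrist");cv2.imwrite("pics/w3.png",im);np.savez("w3.npz",**m)
E
```

```text
clock: 4.25
tcp_pos: [497.1, 190.0, 189.4]
eef_rot: [1.535, 0.96, -1.535]
wrist_force: [0.7, 0.7, 0.5]
finger_gap: 85.5
[ 0.41883355  0.53136515 -1.07944464  1.87426762  0.5362971   1.06319878
 -1.33135376] [497.14758356 190.00235587 189.42758162] 0.005592110660964009
```

View pics/w3.png

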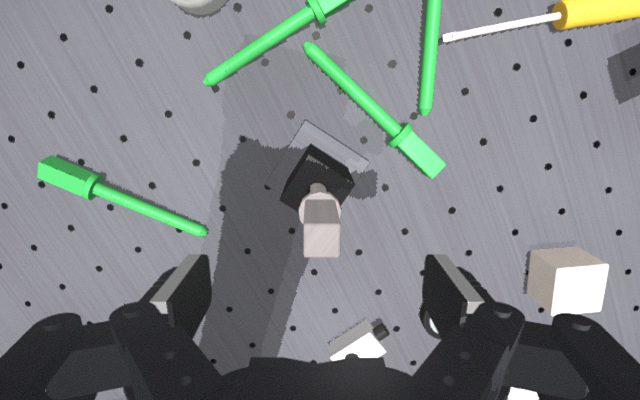

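```bash
python3 - <<'E'
from h import *
im=cv2.imread("pics/w3.png");show(im,"pics/w3z.png",280,180,90,90,6)
im[:,:,:]=im;show(im,"pics/w3f.png",190,240,260,80,3)
E
```

```text
(no output)
```

View pics/w3z.png

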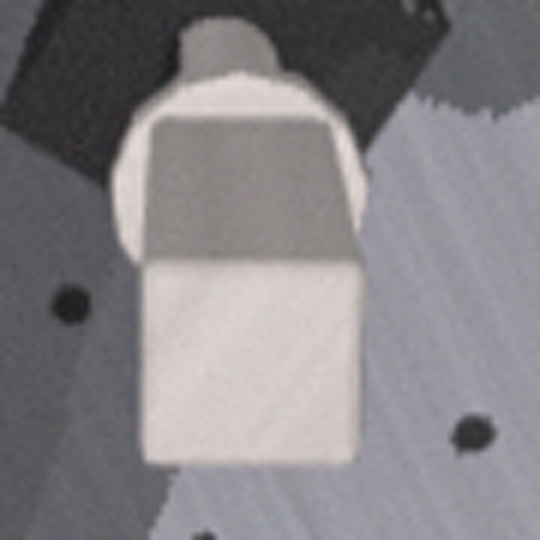

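View pics/w3f.png

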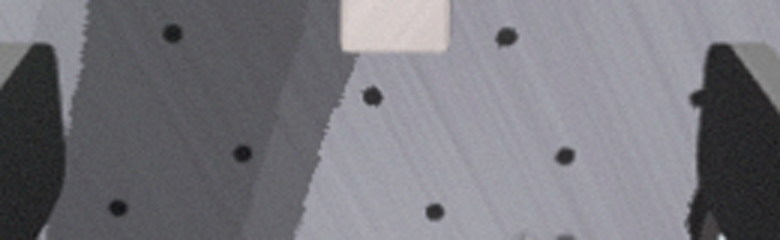

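```bash
python3 - <<'E'
from h import *
m3=dict(np.load("w3.npz"));m1=dict(np.load("w1.npz"));m2=dict(np.load("w2.npz"))
c1=np.mean([(260+u/5,110+v/5) for u,v in [(214,388),(303,312),(375,400),(290,472)]],0)
c2=np.mean([(251+u/5,139+v/5) for u,v in [(248,213),(384,213),(386,348),(249,348)]],0)
c3=[(280+u/6,180+v/6) for u,v in [(143,263),(360,263),(358,463),(143,463)]]
print(tri([(m3,np.mean(c3,0)),(m2,c2),(m1,c1)]),tri([(m3,np.mean(c3,0)),(m2,c2)]))
st=bot.read_state();R=Ro.from_rotvec(st["eef_rot"]).as_matrix()
for z in (162,165,168,172):
  P=np.array([onz(m3,p,z) for p in c3]);e=[P[(i+1)%4]-P[i] for i in range(4)]
  print(z,P.mean(0).round(1),[round(np.linalg.norm(x),1) for x in e],(R.T@(P.mean(0)-st['tcp_pos'])).round(1))
E
```

```text
(array([498.22976228, 188.68037906, 164.28902679]), [np.float64(0.691476205524028), np.float64(1.1595430647354734), np.float64(1.7530330376610939)]) (array([499.76363491, 190.78937905, 169.63607695]), [np.float64(0.04275554658224375), np.float64(0.04275554658219196)])
162 [498.5 187.8 162. ] [np.float64(18.1), np.float64(18.1), np.float64(18.4), np.float64(18.1)] [27.7  2.   1.5]
165 [499.  188.9 165. ] [np.float64(17.7), np.float64(17.8), np.float64(18.1), np.float64(17.8)] [24.7  2.   0.3]
168 [499.5 190.1 168. ] [np.float64(17.4), np.float64(17.5), np.float64(17.7), np.float64(17.5)] [21.7  1.9 -0.9]
172 [500.1 191.5 172. ] [np.float64(17.0), np.float64(17.0), np.float64(17.3), np.float64(17.0)] [17.7  1.9 -2.6]
```

```bash
python3 -m handwheel '.002 -.001 0 0 0 0; 0 0 -.012 0 0 0; 0 0 -.012 0 0 0; 0 0 -.012 0 0 0; 0 0 -.011 0 0 0; 0 0 -.010 0 0 0; 0 0 0 0 0 0; 0 0 0 0 0 0'; python3 - <<'E'
from h import *
s=bot.read_state(); print(s['qpos'],s['tcp_pos'],s['wrist_force'])
im=bot.read_camera("wrist");cv2.imwrite("pics/w4.png",im)
show(bot.read_camera("scene"),"pics/s4.png",340,200,110,110,6)
E
```

```text
clock: 5.3
tcp_pos: [499.2, 189.1, 132.5]
eef_rot: [1.536, 0.959, -1.535]
wrist_force: [0.2, 0.2, 1.0]
finger_gap: 85.4
[ 0.36181828  0.60399339 -1.00752248  1.91606627  0.62058793  0.97118074
 -1.39139835] [499.18472683 189.0559049  132.50927996] [0.20661961 0.16288462 0.9860545 ]
```

View pics/w4.png

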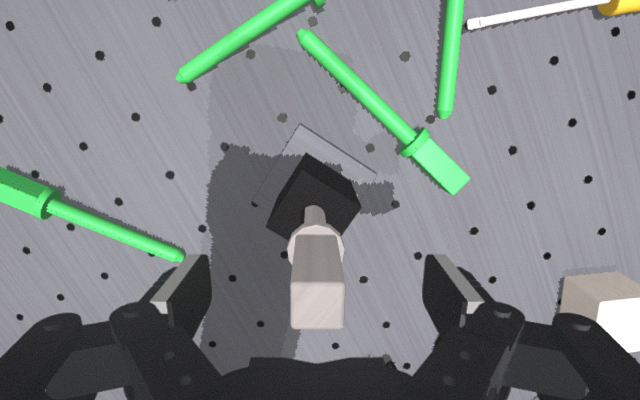

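View pics/s4.png

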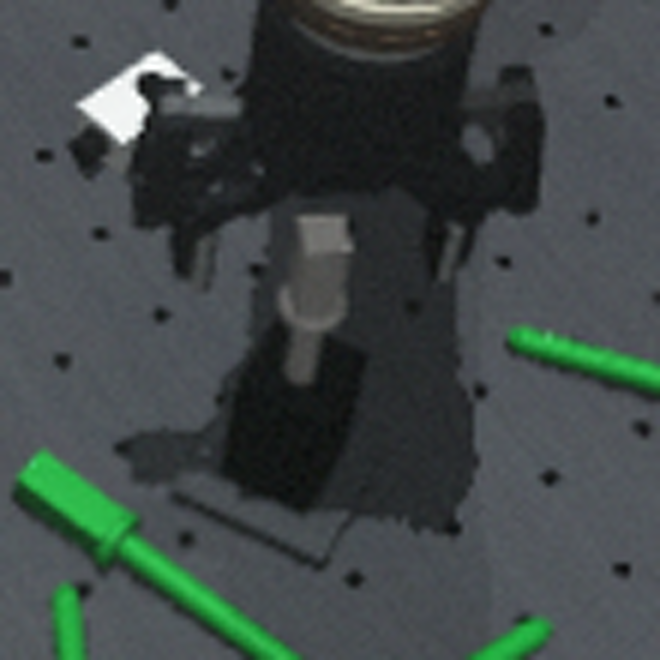

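```bash
python3 -m handwheel '0 0 0 0 0 0; 0 0 0 0 0 0; 0 0 0 0 0 0; 0 0 0 0 0 0; 0 0 0 0 0 0; 0 0 0 0 0 0' 1 60; python3 - <<'E'
from h import *
s=bot.read_state(); print(s['tcp_pos'],s['wrist_force'],s['moment'],s['finger_gap'])
im=bot.read_camera("wrist");cv2.imwrite("pics/w5.png",im)
E
```

```text
clock: 6.15
tcp_pos: [498.6, 189.1, 132.4]
eef_rot: [1.535, 0.96, -1.535]
wrist_force: [-3.2, 0.3, 3.0]
finger_gap: 17.3
[498.63311738 189.0524702  132.4005997 ] [-3.21482509  0.33946677  2.99638954] [0.06761065 0.5826859  0.01728824] 17.308054005066616
```

View pics/w5.png

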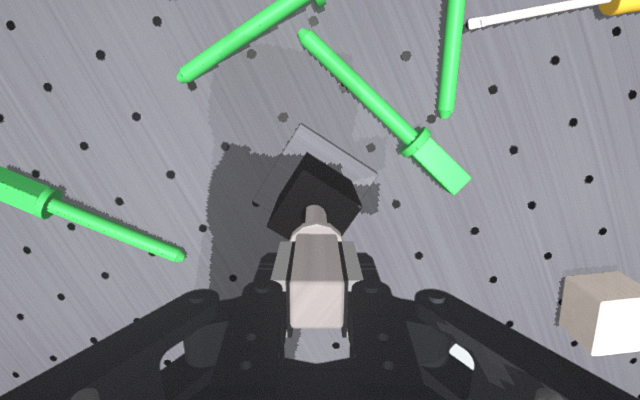

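```bash
python3 -m handwheel '0 0 .004 0 0 0; 0 0 .015 0 0 0; 0 0 .02 0 0 0; 0 0 .02 0 0 0; 0 0 .02 0 0 0; 0 0 .02 0 0 0; 0 0 .02 0 0 0; 0 0 0 0 0 0'; python3 - <<'E'
from h import *
s=bot.read_state(); print(s['qpos'],s['tcp_pos'],s['wrist_force'],s['moment'],s['finger_gap'])
im=bot.read_camera("wrist");cv2.imwrite("pics/w6.png",im)
E
```

```text
clock: 7.2
tcp_pos: [500.2, 189.2, 253.2]
eef_rot: [1.538, 0.958, -1.532]
wrist_force: [-0.4, -0.4, -1.1]
finger_gap: 17.5
[ 0.47712019  0.46167481 -1.14358809  1.80451312  0.45732344  1.17068369
 -1.26564268] [500.16492149 189.23568641 253.24602009] [-0.38053236 -0.37319303 -1.07548289] [ 0.0157907  -0.05433235 -0.01170424] 17.466675531789484
```

View pics/w6.png

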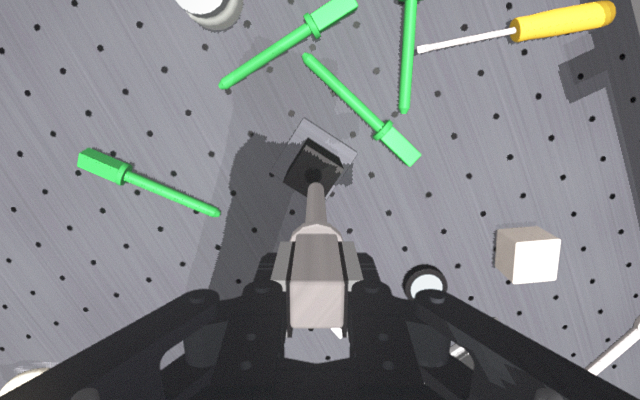

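```bash
python3 -m handwheel '0.002 -.02 .03 0 0 0; .0045 -.052 0 0 0 0; .0045 -.052 0 0 0 0; .0045 -.052 0 0 0 0; .0045 -.052 0 0 0 0; .0045 -.052 0 0 0 0; .0045 -.052 0 0 0 0; .0045 -.05 0 0 0 0'; python3 -m handwheel '0 0 0 0 0 0; 0 0 0 0 0 0; 0 0 0 0 0 0'; python3 - <<'E'
from h import *
s=bot.read_state(); print(s['qpos'],s['tcp_pos'],s['eef_rot'],s['wrist_force'],s['moment'],s['finger_gap'])
m=bot.camera_model("wrist");np.savez("w7.npz",**m)
im=bot.read_camera("wrist");cv2.imwrite("pics/w7.png",im)
print(bot.boxes_of("mount","wrist"))
R=Ro.from_rotvec(s["eef_rot"]).as_matrix();print(R.round(3))
E
```

```text
clock: 8.25
tcp_pos: [531.8, -195.3, 280.2]
eef_rot: [1.535, 0.96, -1.537]
wrist_force: [0.8, -0.3, -0.6]
finger_gap: 17.5
clock: 8.62
tcp_pos: [532.4, -191.5, 281.1]
eef_rot: [1.533, 0.962, -1.534]
wrist_force: [-0.4, 0.4, -0.7]
finger_gap: 17.4
[ 1.13837285  0.4978002  -1.13336927  1.69454156  0.47157435  1.25688009
 -0.55103271] [ 532.43506983 -191.49720801  281.07634782] [ 1.53342766  0.96153806 -1.53363563] [-0.39549077  0.40403058 -0.69213873] [0.04383675 0.02447319 0.00852194] 17.37319437267041
[{'centre': [562.8, -146.1, 18.8], 'score': 0.96}]
[[-0.     0.9   -0.436]
 [ 0.001 -0.436 -0.9  ]
 [-1.    -0.001 -0.   ]]
```

View pics/w7.png

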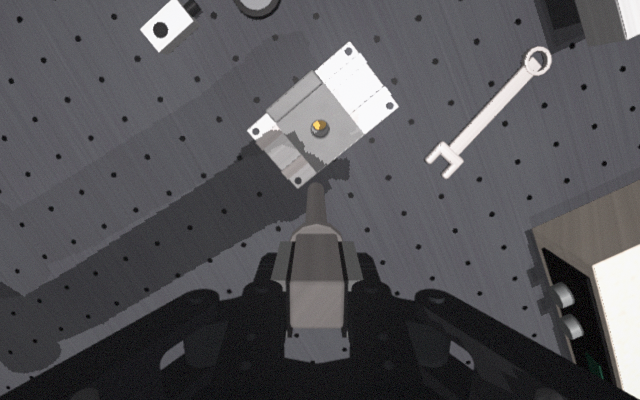

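The wrist picture shows the bracket's upper hole at about (320,127), with the brass plug visible through it and the pin tip at about (316,185).

```bash
python3 - <<'E'
from h import *
im=cv2.imread("pics/w7.png");show(im,"pics/w7z.png",260,90,120,120,5)
show(im,"pics/w7h.png",300,105,45,45,13)
E
```

```text
(no output)
```

View pics/w7z.png

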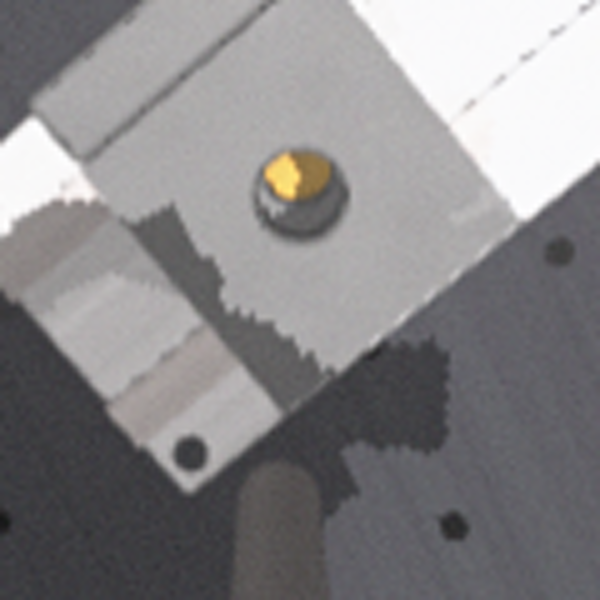

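View pics/w7h.png

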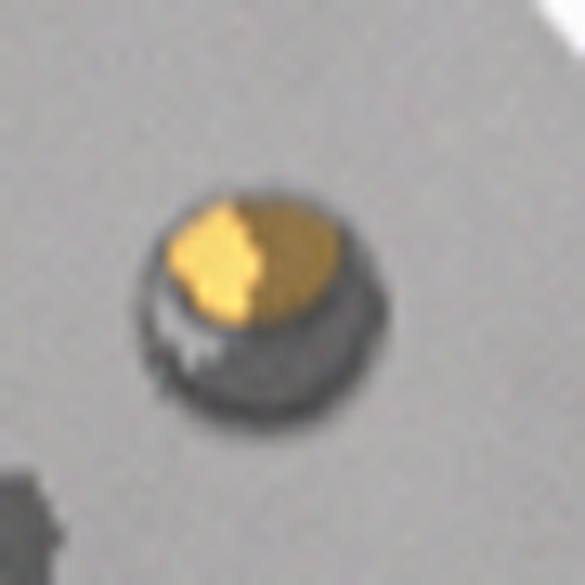

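```bash
python3 - <<'E'
from h import *
m=dict(np.load("w7.npz"));s=bot.camera_model("scene");t=bot.camera_model("top")
for z in (124,127,130,133): 
  H=onz(m,(320.2,128.9),z); print(z,H.round(1), 'px for 14mm', np.ptp(proj(m,[H+[np.cos(a)*7,np.sin(a)*7,0] for a in np.linspace(0,6.28,40)],),axis=0))
print(tri([(m,(320.2,128.9)),(t,(368,206.6)),(s,(303.1,164.7))]))
st=bot.read_state();R=Ro.from_rotvec(st["eef_rot"]).as_matrix();T=st['tcp_pos']
for L in (110,119,128):
  a=[T+R@np.array([L-6,6*np.cos(q),6*np.sin(q)]) for q in np.linspace(0,6.28,60)]
  b=[T+R@np.array([L,3*np.cos(q),3*np.sin(q)]) for q in np.linspace(0,6.28,60)]
  pa=proj(m,a);pb=proj(m,b)
  f=lambda p:((p-[260,90])*5).round(0)
  print(L,'full ring x',f(pa).min(0),f(pa).max(0),'tip ring',f(pb).min(0),f(pb).max(0))
# ear corners in z crop at z=130
c=[(260+u/5,90+v/5) for u,v in [(88,160),(520,222)]]
print([onz(m,p,130).round(1) for p in c])
E
```

```text
124 [ 553.9 -152.6  124. ] px for 14mm [17.01539571 17.2121563 ]
127 [ 553.9 -152.4  127. ] px for 14mm [17.18791736 17.38672876]
130 [ 554.  -152.1  130. ] px for 14mm [17.36397318 17.56487867]
133 [ 554.1 -151.9  133. ] px for 14mm [17.54367289 17.74671713]
(array([ 553.72006122, -152.99994434,  126.85213053]), [np.float64(0.6664619842767037), np.float64(1.1268244843145174), np.float64(0.7727571438021767)])
110 full ring x [246. 501.] [331. 583.] tip ring [268. 511.] [309. 551.]
119 full ring x [248. 486.] [329. 565.] tip ring [269. 496.] [308. 535.]
128 full ring x [249. 472.] [328. 549.] tip ring [269. 482.] [308. 520.]
[array([ 525.7, -132.3,  130. ]), array([ 584. , -171.5,  130. ])]
```

```bash
python3 -m handwheel '.007 .0115 0 0 0 0; .007 .0115 0 0 0 0; .007 .012 0 0 0 0; 0 0 -.008 0 0 0; 0 0 -.008 0 0 0; 0 0 0 0 0 0; 0 0 0 0 0 0'; python3 - <<'E'
from h import *
s=bot.read_state(); print(s['tcp_pos'],s['eef_rot'],s['wrist_force'],s['moment'],s['finger_gap'])
m=bot.camera_model("wrist");np.savez("w8.npz",**m)
im=bot.read_camera("wrist");cv2.imwrite("pics/w8.png",im);show(im,"pics/w8z.png",250,130,130,130,5)
im=bot.read_camera("scene");cv2.imwrite("pics/s8.png",im);show(im,"pics/s8z.png",260,110,90,90,7)
im=bot.read_camera("top");cv2.imwrite("pics/t8.png",im)
E
```

```text
clock: 9.6
tcp_pos: [553.4, -158.8, 265.2]
eef_rot: [1.536, 0.959, -1.536]
wrist_force: [-0.1, -0.4, -0.1]
finger_gap: 17.3
[ 553.36402761 -158.78683072  265.15731761] [ 1.53567793  0.95879393 -1.53597667] [-0.13143776 -0.37075236 -0.09795383] [-0.02284285 -0.01125176  0.00176118] 17.339930140481453
```

View pics/w8z.png

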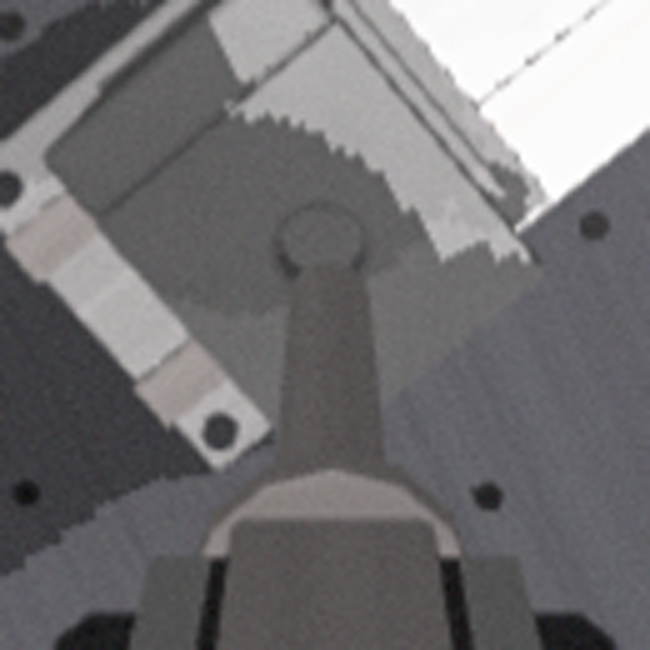

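View pics/s8z.png

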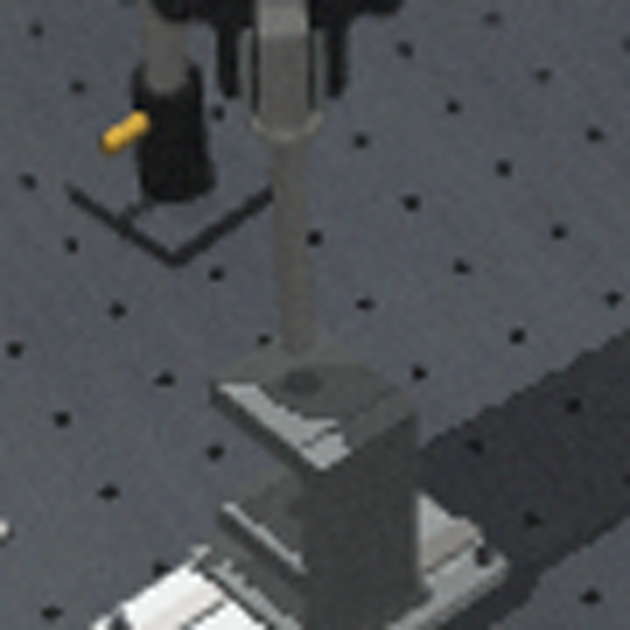

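```bash
python3 - <<'E'
from h import *
s=bot.camera_model("scene");m=dict(np.load("w8.npz"))
print("vertical proj", ((proj(s,[[554,-155,z] for z in (146,180,215,240)])-[260,110])*7).round(1).tolist())
print("hole per wrist z", ((proj(m,[[554,-152.3,z] for z in (127,130)])-[250,130])*5).round(0))
st=bot.read_state();R=Ro.from_rotvec(st["eef_rot"]).as_matrix();T=st['tcp_pos']
for dz in (0,-2,-4):
 for x,r,n in ((114,6,'ring114'),(120,3,'tip120'),(9,13,'collar9'),(3,13,'collartop')):
  p=(proj(m,[T+R@np.array([x,r*np.cos(q),dz+r*np.sin(q)]) for q in np.linspace(0,6.28,80)])-[250,130])*5
  print(dz,n,p.min(0).round(),p.max(0).round())
 h=[(proj(m,[T+R@np.array([-41,a,dz+b])])[0]).round(1) for a,b in ((-9,-9),(9,-9),(9,9),(-9,9))];print(h)
 h=[(((proj(m,[T+R@np.array([3,a,dz+b])])[0])-[250,130])*5).round(1) for a,b in ((-9,-9),(9,-9))];print('base',h)
im=cv2.imread("pics/w8.png");show(im,"pics/w8h.png",260,210,120,130,4.5)
E
```

```text
vertical proj [[295.3, 344.0], [292.7, 278.6], [290.0, 208.4], [287.9, 156.4]]
hole per wrist z [[322. 246.]
 [322. 251.]]
0 ring114 [297. 281.] [379. 360.]
0 tip120 [318. 291.] [358. 330.]
0 collar9 [197. 480.] [483. 743.]
0 collartop [192. 504.] [488. 775.]
[array([289.8, 292. ]), array([347.1, 292. ]), array([345.7, 340.5]), array([291. , 340.5])]
base [array([236. , 546.9]), array([444.6, 547.1])]
-2 ring114 [297. 268.] [379. 347.]
-2 tip120 [318. 278.] [358. 317.]
-2 collar9 [196. 458.] [483. 724.]
-2 collartop [191. 482.] [489. 755.]
[array([289.6, 286.3]), array([347.3, 286.3]), array([345.9, 335.4]), array([290.9, 335.3])]
base [array([235.6, 525.2]), array([445. , 525.4])]
-4 ring114 [297. 254.] [379. 334.]
-4 tip120 [318. 265.] [358. 304.]
-4 collar9 [196. 437.] [484. 704.]
-4 collartop [191. 459.] [490. 735.]
[array([289.5, 280.6]), array([347.4, 280.6]), array([346. , 330.1]), array([290.7, 330.1])]
base [array([235.3, 503.4]), array([445.4, 503.5])]
```

View pics/w8h.png

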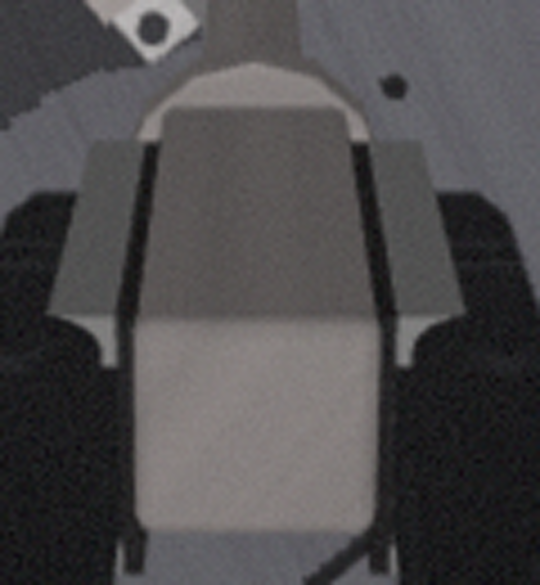

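```bash
python3 - <<'E'
from h import *
s=bot.camera_model("scene");m=dict(np.load("w8.npz"))
im=cv2.imread("pics/s8.png");show(im,"pics/s8t.png",285,145,40,35,16)
wt=(250+331/5,130+292/5)
for v in (345,349,353):
  print(tri([(m,wt),(s,(260+298/7,110+v/7))]))
print(tri([(m,(250+322/5,130+247/5)),(s,(260+301/7,110+381/7))]))
E
```

```text
(array([ 553.33943568, -155.46117619,  144.7221448 ]), [np.float64(0.6203891143810965), np.float64(0.6203891143810468)])
(array([ 553.06455249, -156.0925612 ,  141.92405794]), [np.float64(0.58531349296773), np.float64(0.5853134929677247)])
(array([ 552.78855852, -156.72651503,  139.11456862]), [np.float64(0.5500882064385196), np.float64(0.550088206438569)])
(array([ 553.89814031, -151.92139163,  128.76575114]), [np.float64(0.2174431875668375), np.float64(0.2174431875668086)])
```

View pics/s8t.png

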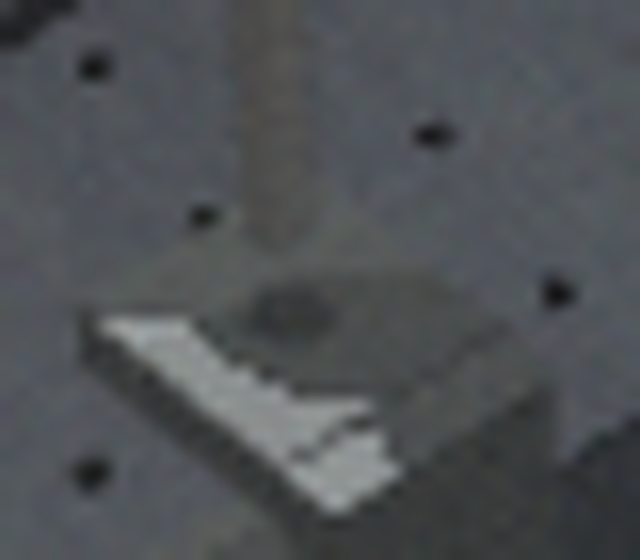

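```bash
python3 -m handwheel '.0009 .0038 0 0 0 0; 0 0 -.003 0 0 0; 0 0 -.003 0 0 0; 0 0 -.001 0 0 0; 0 0 0 0 0 0; 0 0 0 0 0 0'; python3 - <<'E'
from h import *
m=bot.camera_model("wrist");np.savez("w9.npz",**m)
im=bot.read_camera("wrist");cv2.imwrite("pics/w9.png",im);show(im,"pics/w9z.png",280,150,75,75,8)
im=bot.read_camera("scene");cv2.imwrite("pics/s9.png",im);show(im,"pics/s9t.png",285,140,40,40,14)
E
```

```text
clock: 10.5
tcp_pos: [554.5, -154.5, 258.3]
eef_rot: [1.535, 0.959, -1.535]
wrist_force: [-0.3, 0.3, -0.8]
finger_gap: 17.0
```

View pics/w9z.png

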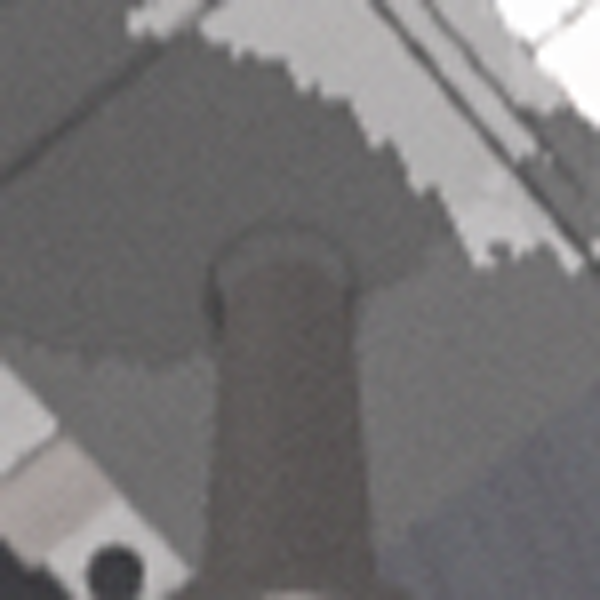

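View pics/s9t.png

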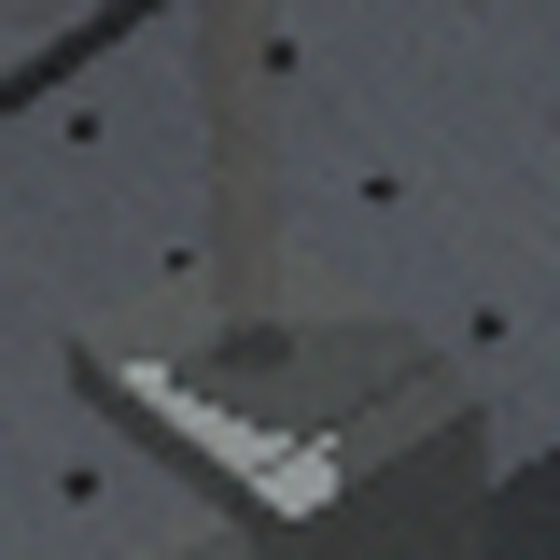

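```bash
python3 -m handwheel '-.0005 0 -.0015 0 0 0; 0 0 -.0015 0 0 0; 0 0 -.0015 0 0 0; 0 0 -.0015 0 0 0'; python3 -m handwheel '0 0 -.0015 0 0 0; 0 0 -.0015 0 0 0'; python3 -m handwheel '0 0 -.0015 0 0 0; 0 0 -.0015 0 0 0'
```

```text
clock: 11.1
tcp_pos: [553.9, -154.4, 252.2]
eef_rot: [1.535, 0.959, -1.535]
wrist_force: [-0.1, -0.3, -1.6]
finger_gap: 17.5
clock: 11.35
tcp_pos: [553.9, -154.4, 249.2]
eef_rot: [1.535, 0.959, -1.535]
wrist_force: [0.1, -0.7, -1.7]
finger_gap: 17.4
clock: 11.6
tcp_pos: [554.0, -154.4, 246.2]
eef_rot: [1.535, 0.959, -1.535]
wrist_force: [-0.6, -0.1, -1.1]
finger_gap: 17.5
```

```bash
for i in 1; do python3 -m handwheel '0 0 -.0015 0 0 0; 0 0 -.0015 0 0 0'; done; python3 -m handwheel '0 0 -.0015 0 0 0; 0 0 -.0015 0 0 0';python3 -m handwheel '0 0 -.0015 0 0 0; 0 0 -.0015 0 0 0'; python3 - <<'E'
from h import *
im=bot.read_camera("wrist");cv2.imwrite("pics/w10.png",im);show(im,"pics/w10z.png",280,150,75,75,8)
im=bot.read_camera("scene");show(im,"pics/s10t.png",270,120,60,60,10)
E
```

```text
clock: 11.85
tcp_pos: [553.9, -154.5, 243.2]
eef_rot: [1.535, 0.959, -1.535]
wrist_force: [0.4, -0.4, -2.0]
finger_gap: 17.7
clock: 12.1
tcp_pos: [553.9, -154.5, 240.2]
eef_rot: [1.535, 0.959, -1.535]
wrist_force: [0.1, -1.2, -0.8]
finger_gap: 17.3
clock: 12.35
tcp_pos: [554.0, -154.4, 237.2]
eef_rot: [1.535, 0.959, -1.535]
wrist_force: [0.4, -0.2, -1.3]
finger_gap: 17.5
```

View pics/w10z.png

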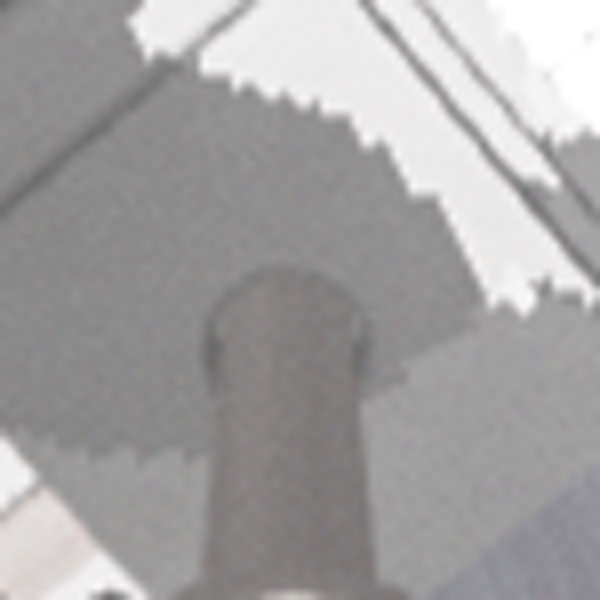

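View pics/s10t.png

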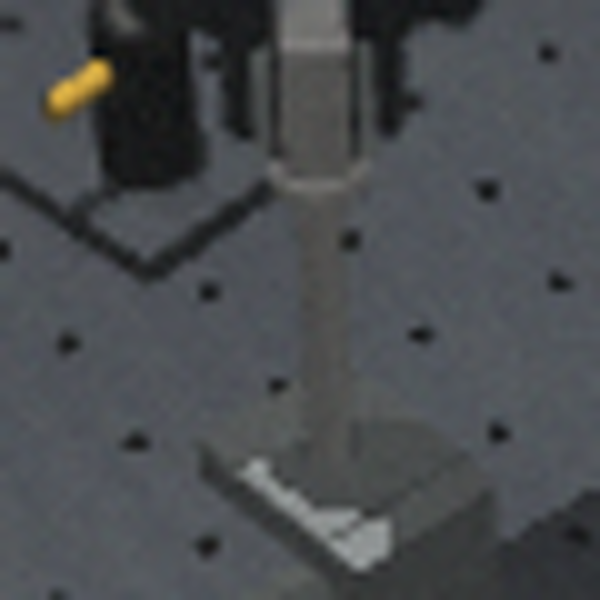

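```bash
python3 -m handwheel '0 0 -.003 0 0 0; 0 0 -.003 0 0 0; 0 0 -.003 0 0 0; 0 0 -.003 0 0 0'; python3 -m handwheel '0 0 -.003 0 0 0; 0 0 -.003 0 0 0; 0 0 -.003 0 0 0; 0 0 -.003 0 0 0'
```

```text
clock: 12.95
tcp_pos: [553.9, -154.4, 225.1]
eef_rot: [1.535, 0.959, -1.535]
wrist_force: [0.3, -0.5, -2.1]
finger_gap: 17.1
clock: 13.45
tcp_pos: [554.0, -154.4, 213.1]
eef_rot: [1.535, 0.959, -1.535]
wrist_force: [0.1, -0.8, -1.7]
finger_gap: 17.2
```

```bash
python3 -c "
from h import *
print(bot.read_state()['moment'])"
```

```text
[-0.07650487  0.0466378  -0.03024959]
```

```bash
python3 -m handwheel '0 0 -.003 0 0 0; 0 0 -.003 0 0 0; 0 0 -.003 0 0 0; 0 0 -.003 0 0 0'; python3 -m handwheel '0 0 -.003 0 0 0; 0 0 -.003 0 0 0; 0 0 -.002 0 0 0; 0 0 -.002 0 0 0'; python3 - <<'E'
from h import *
print(bot.read_state()['moment'])
im=bot.read_camera("wrist");cv2.imwrite("pics/w11.png",im);show(im,"pics/w11z.png",260,170,120,120,5)
im=bot.read_camera("scene");show(im,"pics/s11t.png",265,130,70,85,7)
E
```

```text
clock: 13.95
tcp_pos: [553.9, -154.4, 201.1]
eef_rot: [1.535, 0.959, -1.535]
wrist_force: [-0.8, 0.4, -1.8]
finger_gap: 17.2
clock: 14.45
tcp_pos: [554.0, -154.4, 191.2]
eef_rot: [1.535, 0.959, -1.535]
wrist_force: [0.6, 0.3, -1.9]
finger_gap: 17.2
[-0.01799593  0.0160789  -0.03427566]
```

View pics/s11t.png

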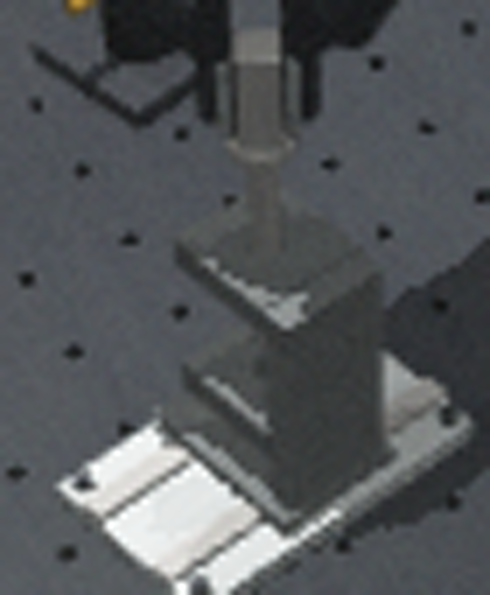

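View pics/w11z.png

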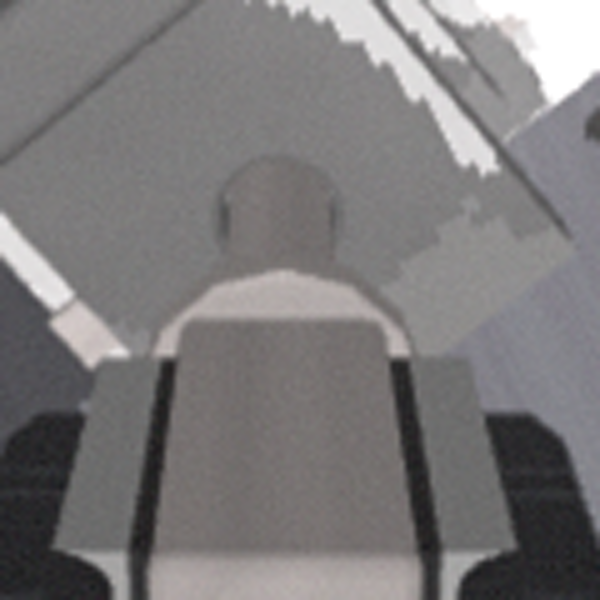

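```bash
python3 -m handwheel '0 0 -.0015 0 0 0; 0 0 -.0015 0 0 0; 0 0 -.0015 0 0 0'; python3 -m handwheel '0 0 -.0015 0 0 0; 0 0 -.0015 0 0 0';  python3 -m handwheel '0 0 -.0015 0 0 0; 0 0 -.0015 0 0 0'
```

```text
clock: 14.92
tcp_pos: [553.9, -154.4, 186.7]
eef_rot: [1.535, 0.959, -1.535]
wrist_force: [0.3, -0.1, -1.5]
finger_gap: 17.0
clock: 15.18
tcp_pos: [553.9, -154.4, 183.7]
eef_rot: [1.535, 0.959, -1.535]
wrist_force: [-0.4, 0.0, -0.2]
finger_gap: 17.1
clock: 15.42
tcp_pos: [553.9, -154.5, 180.7]
eef_rot: [1.535, 0.959, -1.535]
wrist_force: [-0.3, -0.2, -1.4]
finger_gap: 17.5
```

```bash
python3 -m handwheel '0 0 -.0015 0 0 0; 0 0 -.0015 0 0 0'; python3 -m handwheel '0 0 -.0015 0 0 0; 0 0 -.0015 0 0 0';  python3 -m handwheel '0 0 -.0015 0 0 0; 0 0 -.0015 0 0 0'; python3 -m handwheel '0 0 -.0015 0 0 0; 0 0 -.0015 0 0 0'
```

```text
clock: 15.68
tcp_pos: [553.9, -154.4, 177.7]
eef_rot: [1.535, 0.959, -1.535]
wrist_force: [0.4, -0.6, -2.1]
finger_gap: 17.1
clock: 15.92
tcp_pos: [553.9, -154.5, 174.7]
eef_rot: [1.535, 0.959, -1.535]
wrist_force: [-0.2, -0.1, -1.7]
finger_gap: 17.3
clock: 16.18
tcp_pos: [553.9, -154.5, 171.7]
eef_rot: [1.535, 0.959, -1.535]
wrist_force: [-0.8, 0.1, -1.4]
finger_gap: 17.2
clock: 16.42
tcp_pos: [553.9, -154.5, 168.7]
eef_rot: [1.535, 0.959, -1.535]
wrist_force: [0.5, 0.6, -1.3]
finger_gap: 17.1
```

```bash
python3 -m handwheel '0 0 -.002 0 0 0; 0 0 -.002 0 0 0'; python3 -m handwheel '0 0 -.002 0 0 0; 0 0 -.002 0 0 0';  python3 -m handwheel '0 0 -.0015 0 0 0; 0 0 -.0015 0 0 0'; python3 -m handwheel '0 0 -.001 0 0 0; 0 0 -.001 0 0 0'
```

```text
clock: 16.68
tcp_pos: [554.0, -154.5, 164.7]
eef_rot: [1.535, 0.959, -1.535]
wrist_force: [-0.1, -0.1, -1.3]
finger_gap: 17.0
clock: 16.92
tcp_pos: [554.0, -154.5, 160.7]
eef_rot: [1.535, 0.959, -1.535]
wrist_force: [0.3, 0.0, -0.9]
finger_gap: 17.2
clock: 17.18
tcp_pos: [553.9, -154.4, 157.7]
eef_rot: [1.535, 0.959, -1.535]
wrist_force: [0.4, 0.5, -1.7]
finger_gap: 17.1
clock: 17.42
tcp_pos: [554.0, -154.4, 155.8]
eef_rot: [1.535, 0.959, -1.535]
wrist_force: [-0.0, 0.3, -2.2]
finger_gap: 17.0
```

```bash
python3 -m handwheel '0 0 -.001 0 0 0; 0 0 -.001 0 0 0'; python3 -m handwheel '0 0 -.001 0 0 0; 0 0 -.001 0 0 0';  python3 -m handwheel '0 0 -.001 0 0 0; 0 0 -.001 0 0 0'
```

```text
clock: 17.68
tcp_pos: [554.2, -154.4, 154.4]
eef_rot: [1.535, 0.959, -1.535]
wrist_force: [-1.5, -0.3, 8.0]
finger_gap: 16.9
clock: 17.92
tcp_pos: [554.3, -154.4, 153.0]
eef_rot: [1.535, 0.958, -1.535]
wrist_force: [-1.6, -0.9, 8.1]
finger_gap: 17.3
clock: 18.18
tcp_pos: [554.3, -154.4, 151.0]
eef_rot: [1.535, 0.958, -1.535]
wrist_force: [-2.4, -0.4, 7.1]
finger_gap: 17.4
```

```bash
python3 -m handwheel '0 0 -.001 0 0 0; 0 0 -.001 0 0 0; 0 0 -.001 0 0 0'; python3 -m handwheel '0 0 -.001 0 0 0; 0 0 -.001 0 0 0; 0 0 -.001 0 0 0';  python3 -m handwheel '0 0 -.001 0 0 0; 0 0 -.001 0 0 0'
```

```text
clock: 18.55
tcp_pos: [554.3, -154.4, 148.0]
eef_rot: [1.535, 0.958, -1.535]
wrist_force: [-1.7, -0.2, 9.1]
finger_gap: 17.0
clock: 18.92
tcp_pos: [554.3, -154.4, 145.0]
eef_rot: [1.535, 0.958, -1.535]
wrist_force: [-3.8, -0.3, 7.7]
finger_gap: 17.3
clock: 19.18
tcp_pos: [554.3, -154.4, 143.0]
eef_rot: [1.535, 0.958, -1.535]
wrist_force: [-2.6, -0.3, 7.0]
finger_gap: 17.4
```

```bash
python3 -m handwheel '0 0 -.001 0 0 0'; python3 -m handwheel '0 0 -.0005 0 0 0; 0 0 0 0 0 0';  python3 -m handwheel '0 0 -.0005 0 0 0; 0 0 0 0 0 0'; python3 -m handwheel '0 0 -.0005 0 0 0; 0 0 0 0 0 0'
```

```text
clock: 19.3
tcp_pos: [554.4, -154.4, 142.4]
eef_rot: [1.535, 0.958, -1.535]
wrist_force: [-4.7, -0.8, 15.7]
finger_gap: 16.9
clock: 19.55
tcp_pos: [554.4, -154.4, 142.4]
eef_rot: [1.535, 0.957, -1.535]
wrist_force: [-5.3, 0.3, 15.1]
finger_gap: 16.9
clock: 19.8
tcp_pos: [554.4, -154.4, 142.3]
eef_rot: [1.534, 0.957, -1.535]
wrist_force: [-6.7, -0.2, 18.3]
finger_gap: 17.4
clock: 20.05
tcp_pos: [554.4, -154.4, 142.2]
eef_rot: [1.534, 0.957, -1.535]
wrist_force: [-7.4, -0.8, 20.9]
finger_gap: 17.4
```

```bash
python3 - <<'E'
from h import *
s=bot.read_state();print(s['moment'],s['wrist_force'])
im=bot.read_camera("wrist");cv2.imwrite("pics/w12.png",im);show(im,"pics/w12z.png",250,190,140,140,4.2)
im=bot.read_camera("scene");show(im,"pics/s12t.png",275,135,60,80,7)
im=bot.read_camera("top");show(im,"pics/t12.png",335,175,60,60,7)
E
```

```text
[0.15288557 2.07338719 0.0070897 ] [-7.35999523 -0.84156788 20.91807456]
```

View pics/w12z.png

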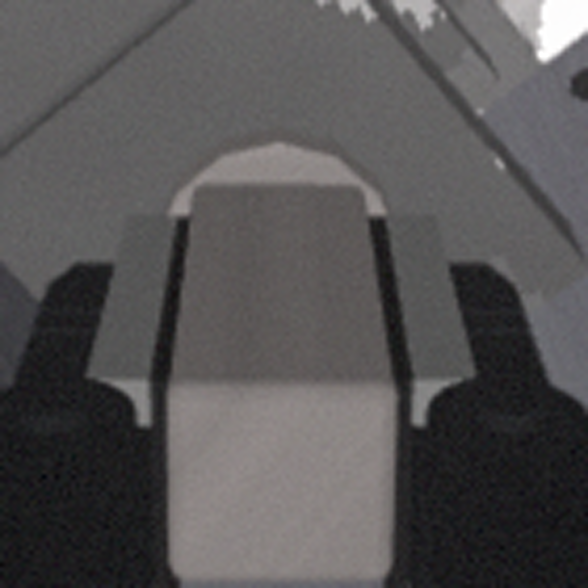

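View pics/s12t.png

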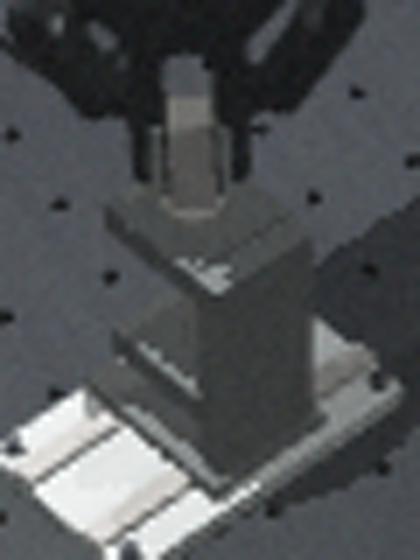

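```bash
python3 -m handwheel '-.0005 0 0 0 0 0; 0 0 0 0 0 0'; python3 -m handwheel '-.0005 0 0 0 0 0; 0 0 0 0 0 0'; python3 -c "
from h import *
s=bot.read_state();print(s['moment'],s['wrist_force'])"
```

```text
clock: 20.45
tcp_pos: [554.4, -154.4, 142.2]
eef_rot: [1.535, 0.956, -1.534]
wrist_force: [-5.3, -1.5, 19.7]
finger_gap: 17.2
clock: 20.7
tcp_pos: [554.3, -154.3, 142.3]
eef_rot: [1.536, 0.956, -1.533]
wrist_force: [-4.6, 0.2, 18.5]
finger_gap: 17.3
[0.09164478 1.48368246 0.05412732] [-4.5754397   0.17154095 18.50240073]
```

```bash
python3 -m handwheel '-.0007 0 0 0 0 0; 0 0 0 0 0 0'; python3 -m handwheel '-.0006 0 0 0 0 0; 0 0 0 0 0 0'; python3 -c "
from h import *
s=bot.read_state();print(s['moment'],s['wrist_force'])"
```

```text
clock: 20.95
tcp_pos: [554.1, -154.3, 142.2]
eef_rot: [1.536, 0.956, -1.533]
wrist_force: [-2.7, 0.6, 17.3]
finger_gap: 17.3
clock: 21.2
tcp_pos: [553.8, -154.3, 142.3]
eef_rot: [1.537, 0.955, -1.532]
wrist_force: [-2.8, -0.2, 16.6]
finger_gap: 17.4
[-0.01615894  0.81103962  0.0077919 ] [-2.82466827 -0.18344053 16.6314206 ]
```

```bash
python3 - <<'E'
from h import *
s=bot.read_state();R=Ro.from_rotvec(s["eef_rot"]).as_matrix();print(R.round(4))
R=Ro.from_rotvec([1.535,.959,-1.535]).as_matrix();print(R.round(4))
s=bot.camera_model("scene")
for z in (130,132,136):
  p=(proj(s,[[554+13*np.cos(q),-152.3+13*np.sin(q),z] for q in np.linspace(0,6.28,90)])-[275,135])*7
  print(z,p.min(0).round(0),p.max(0).round(0))
im=cv2.imread("pics/s12t.png");
E
python3 -m handwheel '0 0 -.0005 0 0 0; 0 0 0 0 0 0'; python3 -m handwheel '0 0 -.0007 0 0 0; 0 0 0 0 0 0'; python3 -c "
from h import *
s=bot.read_state();print(s['moment'],s['wrist_force'])
im=bot.read_camera('scene');show(im,'pics/s13t.png',288,150,30,30,20)"
```

```text
[[ 4.200e-03  8.988e-01 -4.384e-01]
 [-1.500e-03 -4.384e-01 -8.988e-01]
 [-1.000e+00  4.500e-03 -5.000e-04]]
[[ 1.000e-04  8.988e-01 -4.383e-01]
 [-2.000e-04 -4.383e-01 -8.988e-01]
 [-1.000e+00  2.000e-04  1.000e-04]]
130 [161. 179.] [229. 227.]
132 [161. 176.] [228. 224.]
136 [160. 168.] [228. 216.]
clock: 21.45
tcp_pos: [554.0, -154.3, 142.2]
eef_rot: [1.537, 0.955, -1.532]
wrist_force: [-3.7, 0.7, 19.5]
finger_gap: 17.8
clock: 21.7
tcp_pos: [554.1, -154.2, 142.1]
eef_rot: [1.536, 0.955, -1.532]
wrist_force: [-3.8, 0.5, 22.2]
finger_gap: 17.3
[ 0.10364981  1.50308423 -0.00612661] [-3.78964136  0.49972018 22.18337804]
```

View pics/s13t.png

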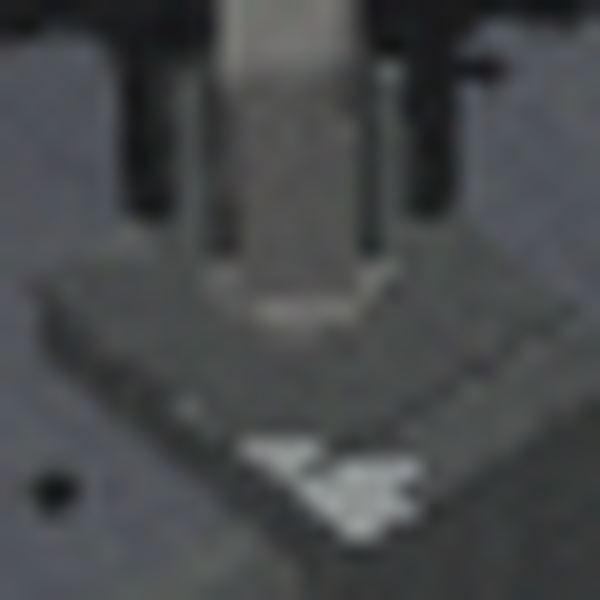

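```bash
python3 -m handwheel '0 0 0 0 0 3; 0 0 0 0 0 0'; python3 -m handwheel '0 0 0 0 0 -3;  0 0 0 0 0 -3; 0 0 0 0 0 0'; python3 -m handwheel '0 0 0 0 0 3; 0 0 0 0 0 0';python3 -m handwheel '0 .0007 0 0 0 0; 0 0 0 0 0 0';python3 -m handwheel '0 -.0014 0 0 0 0; 0 0 0 0 0 0'
```

```text
clock: 22.0
tcp_pos: [554.2, -154.3, 142.1]
eef_rot: [1.499, 0.987, -1.494]
wrist_force: [-3.8, 0.4, 23.3]
finger_gap: 17.3
clock: 22.38
tcp_pos: [554.0, -154.2, 142.1]
eef_rot: [1.573, 0.921, -1.568]
wrist_force: [-5.1, -0.2, 23.8]
finger_gap: 17.1
clock: 22.62
tcp_pos: [554.1, -154.2, 142.1]
eef_rot: [1.536, 0.955, -1.531]
wrist_force: [-4.7, -0.1, 22.5]
finger_gap: 17.3
clock: 22.88
tcp_pos: [554.1, -154.1, 142.1]
eef_rot: [1.536, 0.954, -1.532]
wrist_force: [-5.0, -0.6, 23.7]
finger_gap: 17.4
clock: 23.12
tcp_pos: [554.2, -154.5, 142.1]
eef_rot: [1.537, 0.955, -1.531]
wrist_force: [-4.5, 0.6, 23.0]
finger_gap: 17.3
```

```bash
python3 -m handwheel '0 .0007 .001 0 0 0; -.0005 0 .001 0 0 0; 0 0 0 0 0 0'; python3 -m handwheel '-.0005 0 .0005 0 0 0; 0 0 0.0005 0 0 0; 0 0 0 0 0 0'
```

```text
clock: 23.5
tcp_pos: [553.4, -154.3, 142.3]
eef_rot: [1.537, 0.956, -1.531]
wrist_force: [0.2, -0.1, 10.6]
finger_gap: 17.0
clock: 23.88
tcp_pos: [552.7, -154.4, 142.4]
eef_rot: [1.538, 0.957, -1.531]
wrist_force: [3.9, 0.4, 7.0]
finger_gap: 17.3
```

```bash
python3 -m handwheel '.0006 0 0 0 0 0; 0 0 0 0 0 0'; python3 -m handwheel '0 0 -.001 0 0 0; 0 0 -.001 0 0 0; 0 0 0 0 0 0'; python3 -m handwheel '0 0 .001 0 0 0; 0 0 .0012 0 0 0; 0 0 0 0 0 0'; python3 - <<'E'
from h import *
s=bot.read_state();print(s['moment'],s['wrist_force'])
im=bot.read_camera("wrist");cv2.imwrite("pics/w14.png",im)
a=cv2.imread("pics/w11.png")[205:330,285:350,0].astype(np.float32);
for n in ("w12","w14"):
  b=cv2.imread(f"pics/{n}.png")[205:330,285:350,0].astype(np.float32)
  for r in ((0,60),(60,125)): print(n,r,cv2.phaseCorrelate(a[r[0]:r[1]].copy(),b[r[0]:r[1]].copy(),cv2.createHanningWindow((65,r[1]-r[0]),cv2.CV_32F)))
E
```

```text
clock: 24.12
tcp_pos: [552.9, -154.4, 142.3]
eef_rot: [1.537, 0.957, -1.532]
wrist_force: [1.8, -0.6, 7.6]
finger_gap: 17.2
clock: 24.5
tcp_pos: [553.4, -154.3, 142.1]
eef_rot: [1.536, 0.956, -1.532]
wrist_force: [-1.2, -0.2, 20.9]
finger_gap: 17.6
clock: 24.88
tcp_pos: [552.6, -154.4, 142.3]
eef_rot: [1.537, 0.957, -1.533]
wrist_force: [2.2, -0.7, 7.3]
finger_gap: 17.4
[-0.04256088 -0.75803076 -0.0498283 ] [ 2.22010161 -0.73011545  7.28766381]
w12 (0, 60) ((-0.20620578283615032, 0.17800353993402496), 0.9987440135743882)
w12 (60, 125) ((0.21050530530052924, -0.1270491273844101), 0.7809058861967958)
w14 (0, 60) ((0.021643653141666164, -0.013544617754536858), 0.9681514148358945)
w14 (60, 125) ((0.24650834443974645, 0.2054943270341667), 0.7424406330158682)
```

```bash
python3 -m handwheel '.0003 0 .0008 0 0 0; 0 0 0 0 0 0'; python3 -m handwheel '0 0 0 0 0 0; 0 0 0 0 0 0; 0 0 0 0 0 0; 0 0 0 0 0 0' -1; python3 -m handwheel '0 0 .01 0 0 0; 0 0 .02 0 0 0; 0 0 .02 0 0 0; 0 0 .02 0 0 0; 0 0 .02 0 0 0; 0 0 0 0 0 0; 0 0 0 0 0 0'; python3 - <<'E'
from h import *
m=bot.camera_model("wrist");np.savez("w15.npz",**m)
im=bot.read_camera("wrist");cv2.imwrite("pics/w15.png",im);show(im,"pics/w15z.png",255,130,130,130,5)
im=bot.read_camera("scene");cv2.imwrite("pics/s15.png",im);show(im,"pics/s15t.png",270,130,65,75,8)
E
```

```text
clock: 25.18
tcp_pos: [552.3, -154.4, 142.4]
eef_rot: [1.536, 0.958, -1.534]
wrist_force: [3.0, -0.5, 3.8]
finger_gap: 17.1
clock: 25.68
tcp_pos: [551.1, -154.4, 141.8]
eef_rot: [1.535, 0.96, -1.536]
wrist_force: [0.4, -0.9, -0.6]
finger_gap: 85.6
clock: 26.55
tcp_pos: [551.1, -154.7, 231.8]
eef_rot: [1.535, 0.959, -1.536]
wrist_force: [-0.8, -0.0, 0.6]
finger_gap: 85.4
```

View pics/w15z.png

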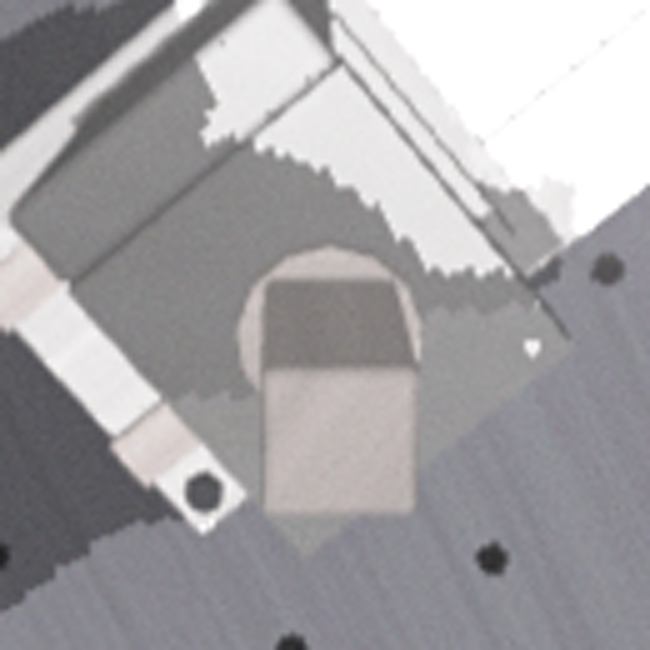

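View pics/s15t.png

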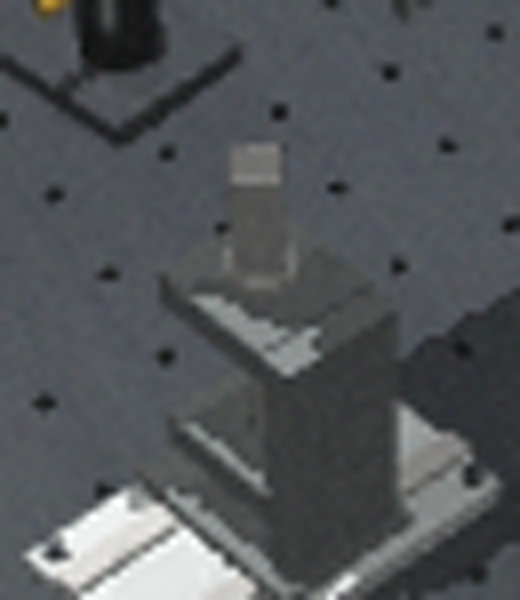

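The collar looks seated, but the stop came about 1.5 mm earlier than I reckoned. I'll tilt the wrist for a low side view of the collar on the ear.

```bash
python3 -m handwheel '.009 .018 0 -9.4 4.6 0; .009 .018 0 -9.4 4.6 0; .01 .018 0 -9.4 4.6 0; .01 .019 0 -9.4 4.6 0; 0 0 -.013 0 0 0; 0 0 -.013 0 0 0; 0 0 0 0 0 0; 0 0 0 0 0 0'; python3 - <<'E'
from h import *
s=bot.read_state();R=Ro.from_rotvec(s["eef_rot"]).as_matrix();print(R.round(2),s['qpos'])
m=bot.camera_model("wrist");np.savez("w16.npz",**m)
im=bot.read_camera("wrist");cv2.imwrite("pics/w16.png",im)
print(proj(m,[[554,-152,130],[554,-152,180]]))
E
```

```text
clock: 27.65
tcp_pos: [589.4, -83.8, 207.0]
eef_rot: [0.844, 0.525, -1.889]
wrist_force: [-0.8, -0.1, -0.8]
finger_gap: 85.5
[[-0.29  0.9  -0.33]
 [-0.6  -0.44 -0.67]
 [-0.74  0.    0.67]] [ 0.24336161  0.8085905  -0.74772313  1.46960496  0.91258138  1.75357112
 -1.13025392]
[[314.85284227 204.9617427 ]
 [314.65958658 270.02151828]]
```

View pics/w16.png

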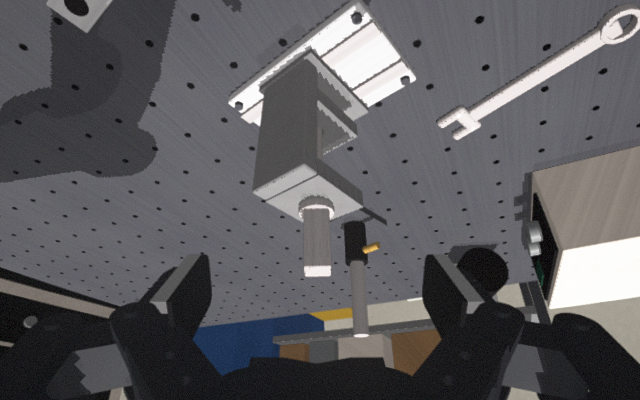

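```bash
python3 - <<'E'
from h import *
im=cv2.imread("pics/w16.png")
c=im[180:285,270:375][::-1,::-1]; cv2.imwrite("pics/w16z.png",cv2.resize(c,None,fx=5.6,fy=5.6,interpolation=cv2.INTER_CUBIC))
m=dict(np.load("w16.npz"))
def f(X): 
  p=proj(m,X); return np.c_[(374-p[:,0])*5.6,(284-p[:,1])*5.6].round(0)
v=np.array([.44,.9,0])
for z in (130,132,136,138,180,182): 
  q=f([np.array([554+13*np.cos(a),-152.3+13*np.sin(a),z]) for a in np.linspace(0,6.28,90)]);print(z,q.min(0),q.max(0))
E
```

```text
130 [230. 391.] [430. 496.]
132 [230. 378.] [431. 483.]
136 [229. 352.] [432. 455.]
138 [229. 339.] [432. 442.]
180 [220.  38.] [442. 121.]
182 [219.  22.] [443. 104.]
```

View pics/w16z.png

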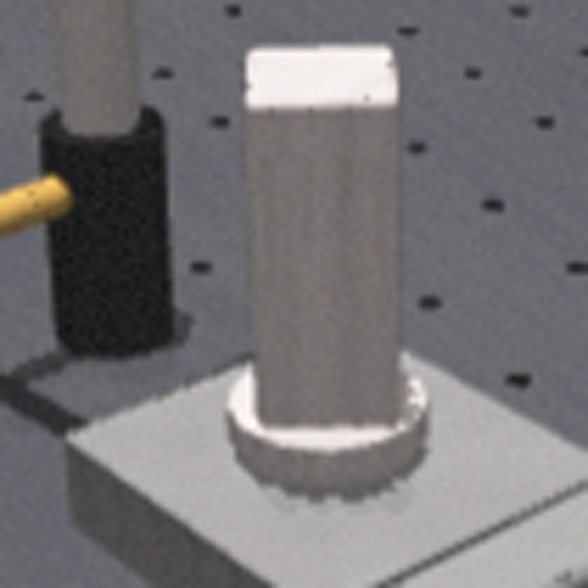

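The side view shows the collar flat on the ear with no gap. Its underside rim is at row 494, against 496 predicted for z=130 and 483 for z=132. The gripper is clear, so I'll back it off and hand in.

```bash
python3 -m handwheel '.005 .01 .02 0 0 0; .005 .01 .02 0 0 0; 0 0 0 0 0 0; 0 0 0 0 0 0; 0 0 0 0 0 0; 0 0 0 0 0 0'; python3 - <<'E'
from h import *
s=bot.read_state();print(abs(s['qd']).max(),s['wrist_force'])
print(bot.sign_off())
E
```

```text
clock: 28.45
tcp_pos: [599.2, -61.8, 245.5]
eef_rot: [0.841, 0.527, -1.888]
wrist_force: [-0.9, -0.5, -0.2]
finger_gap: 85.2
0.003202562852967673 [-0.85341162 -0.5059011  -0.23998593]
the job is handed in; nothing more can be done
None
```

The pin is home in the bracket, let go, and the job is handed in at about 28.5 s of the 72 s allowed. I took the bare steel pin out of its stand, found the upper hole by wrist and scene camera, and lowered the pin through both ears in steps of 1–3 mm. It passed both holes without contact. I then pushed the plug down at about 8–9 N to a firm stop, with at most about 24 N at the wrist.

**Last checks**
- **Collar:** a low, tilted wrist view after release shows the collar flat on the upper ear with no gap. Its underside rim was at row 494, against 496 predicted for contact and 483 for a 2 mm gap.
- **Grip:** the pictures showed no slip in the jaws during pressing, and the gripper is open and clear with about 0 N on it.

**What disagreed**
- **Plug travel:** by TCP height I counted about 12.5–13.5 mm from first plug contact to the stop, where 14 mm was expected. More pressing with twists and sideways wiggles gained nothing, so I took it as seated on the strength of the side view. I had no direct reading of the plug.
- **Pin head height:** early camera measurements put the pin's head about 8 mm lower than the text does. The contact heights later agreed with the text to within about 2 mm.
- **Green look-alikes:** three of the four toppled early on, while the gripper was above 230 mm and nowhere near them. I touched none of the listed bystanders, but took no final picture to compare their positions.

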